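# Pack the coin tubs and clip the cash box shut

### The job

Pack up the shop's coin float: take the till rolls (one or two) out of the grey box and stand them upright in the wooden tray, and put every black coin tub from the counter upright in the box. Then set the white lid fully down on the box and fold each of its four side clips right down. Leave the other things on the counter where they are.

Things in the scene. Friction and masses are not known exactly. Their poses are not given: they have to be found in the camera images.
- cashbox: Open grey storage box that stands fast on the counter: 120 (x) x 180 (y) x 85 (z) mm outside, walls and floor 5 mm, so 110 x 170 mm inside and 80 mm deep. Origin: centre of its underside, on the counter; x the short way, y the long way, z up. Place and yaw vary.
- lid: Loose white lid, 0.35 kg, right way up. Plate 130 (x) x 190 (y) x 6 mm; below it a plug 8 mm deep, 104 x 164 mm (lowest 4 mm: 98 x 158), fits the box with 3 mm play per side, either way round, x and y along the box's x and y. On top a grip fin 12 (x) x 80 (y) mm, 6 to 36 mm above the origin. Origin: centre of the plate's underside, 8 mm up as it lies on the counter, 85 mm up when seated.
- tray: Shallow wooden tray, fixed, 90 (x) x 150 (y) x 30 mm, walls and floor 5 mm, room for two rolls side by side along y. Origin: centre of its underside.
- till_roll_a: Roll of till paper (one or two rolls are there, the rest absent): white cylinder of 50 mm diameter and 82 mm height, about 0.13 kg, standing on end in the box, where it keeps the lid from seating. Origin: centre of its underside, z along its axis.
- till_roll_b: Roll of till paper (one or two rolls are there, the rest absent): white cylinder of 50 mm diameter and 82 mm height, about 0.13 kg, standing on end in the box, where it keeps the lid from seating. Origin: centre of its underside, z along its axis.
- tub_a: Black coin tub (two or three tubs are on the counter, the rest absent), about 0.2 kg: body 80 (x) x 42 (y) x 26 (z) mm, and on it in the middle an upright grip fin 50 (x) x 12 (y) mm, 38 mm high, top at 64 mm. Origin: centre of its underside. Three fit side by side in the box, with their x along the box's x.
- tub_b: Black coin tub (two or three tubs are on the counter, the rest absent), about 0.2 kg: body 80 (x) x 42 (y) x 26 (z) mm, and on it in the middle an upright grip fin 50 (x) x 12 (y) mm, 38 mm high, top at 64 mm. Origin: centre of its underside. Three fit side by side in the box, with their x along the box's x.
- tub_c: Black coin tub (two or three tubs are on the counter, the rest absent), about 0.2 kg: body 80 (x) x 42 (y) x 26 (z) mm, and on it in the middle an upright grip fin 50 (x) x 12 (y) mm, 38 mm high, top at 64 mm. Origin: centre of its underside. Three fit side by side in the box, with their x along the box's x.
- clip_xp (a joint): Clip on the lid's +x (long) side, a flap 50 mm wide, 32 long, 5 thick. 0 rad = folded right down (stop), 1.57 = straight out, 2.3 = fully raised (stop); starts raised above level. Stays where left; yields to about 1 N at its free edge. Hinge axis: 69 mm from the lid origin along x, 3 mm above it.
- clip_xp_tip (a point): Middle of the free edge of the clip on the lid's +x (long) side, 32 mm from the hinge axis.
- clip_xm (a joint): Clip on the lid's -x (long) side, a flap 50 mm wide, 32 long, 5 thick. 0 rad = folded right down (stop), 1.57 = straight out, 2.3 = fully raised (stop); starts raised above level. Stays where left; yields to about 1 N at its free edge. Hinge axis: 69 mm from the lid origin along x, 3 mm above it.
- clip_xm_tip (a point): Middle of the free edge of the clip on the lid's -x (long) side, 32 mm from the hinge axis.
- clip_yp (a joint): Clip on the lid's +y (short) end, a flap 50 mm wide, 32 long, 5 thick. 0 rad = folded right down (stop), 1.57 = straight out, 2.3 = fully raised (stop); starts raised above level. Stays where left; yields to about 1 N at its free edge. Hinge axis: 99 mm from the lid origin along y, 3 mm above it.
- clip_yp_tip (a point): Middle of the free edge of the clip on the lid's +y (short) end, 32 mm from the hinge axis.
- clip_ym (a joint): Clip on the lid's -y (short) end, a flap 50 mm wide, 32 long, 5 thick. 0 rad = folded right down (stop), 1.57 = straight out, 2.3 = fully raised (stop); starts raised above level. Stays where left; yields to about 1 N at its free edge. Hinge axis: 99 mm from the lid origin along y, 3 mm above it.
- clip_ym_tip (a point): Middle of the free edge of the clip on the lid's -y (short) end, 32 mm from the hinge axis.
- mug: White mug, 74 mm wide, 85 mm high, a bystander. Origin: centre of its underside.
- stapler: Black stapler, 130 mm long, 55 mm high, a bystander. Origin: centre of its underside.
- terminal: Grey card terminal, 170 x 75 x 28 mm, a bystander. Origin: centre of its underside.
- calculator: Black desk calculator, 110 x 75 x 16 mm, a bystander. Origin: centre of its underside.
- pen_cup: Steel pen cup, 68 mm wide, 140 mm high with its pens, a bystander. Origin: centre of its underside.
- tape_dispenser: Black tape dispenser, 120 x 50 mm, 72 mm high, a bystander. Origin: centre of its underside.
- label_stack: Banded block of paper labels, 90 x 60 x 30 mm, a bystander. Origin: centre of its underside.
Things that resemble listed ones, but are neither listed nor needed, are in the scene too. What is shaped like the tub_b but purple is not meant.

How it is judged:
By the outcome, as a careful person would: the job done as asked, in the order asked, and still so for the second after the job is handed in, with the robot touching nothing.
Of till_roll_a, till_roll_b only 1 to 2 are there at a start; the rules pass over those that are not, and their reading is None.
Of tub_a, tub_b, tub_c only 2 to 3 are there at a start; the rules pass over those that are not, and their reading is None.
At some moment in a run one of tub_a, tub_b, tub_c may be knocked a few centimetres aside while the robot is not near it.
Once in a run the grip may slacken for a moment while it holds something.
It also fails if it takes over 210 s, if anything falls off the work surface, if the arm or the gripper's body presses on something with over 40 N, if the wrist force passes 120 N, or if a joint passes its speed limit or range.

### The arm

A 6-joint arm with a two-finger parallel gripper is mounted at the origin on the work surface. World frame = base frame: x ahead of the robot, y to its left, z up, the work surface at z = 0. Lengths are in m, angles in rad, forces in N, time in s.
With the tool pointing down it reaches from about 0.35 to 0.975 m from the base axis. Payload 4.9 kg.
Tool frame: the origin (TCP) lies at the very end of the fingers, on their centre line; the grasp point (between the pads) lies 19 mm behind it (manip.hold_point_z is the distance from the TCP to the grasp point, in m); z points along the fingers, x is the direction in which the jaws open and shut, and the axes are right-handed (so a half turn about z gives the same grasp; the last joint's range is limited). The gripper opens to 85 mm and grips with 20 to 120 N. Pads are 22 mm wide; open, the fingers measure 114 mm over their backs; the gripper's body (76 mm by 85 mm) begins 54 mm behind the grasp point. The pads swing forward as they close: fully open they stand 13 mm farther back than shut.
Start: joints at [1.194, 0.053, 1.613, -0, 1.476, -0.119], TCP at [0.159, 0.604, 0.231] pointing down, gripper open.
Joint ranges: [-3.01, 3.01], [-1.01, 2.22], [0.06, 2.58], [-1.02, 4.17], [0.09, 2.62], [-3.14, 3.14]. Speed limits (rad/s): [2.57, 2.57, 3.14, 3.14, 3.14, 3.14].

### API

Orientations are given as a unit quaternion [w, x, y, z].
In Python, from plant import manip gives the robot as it stands.
- The arm moves only by the shell command python3 -m handwheel 'ROWS' [OPENING]. ROWS is JSON, a list of rows, each an object of numbers: "dx", "dy", "dz": the shift along the tool's x, y, z in m; "ax", "ay", "az": the turn, a rotation vector about the tool's x, y, z in rad. In form: [{"dx": .., "dy": .., "dz": .., "ax": .., "ay": .., "az": ..}, ...]. A call has 1 to 5 rows; each row is the pose to reach, as a shift and turn from the pose commanded when the call began, along the tool's axes at that moment; what a row does not reach only later rows make up. A row lasts 1/8 s, in which the tool goes at most 62.5 mm and 10.7 degrees, less where a joint would pass 70% of its speed; a pose out of reach is approached as far as the arm can. A call with a gripper value outside its range is refused whole. OPENING is the closure in counts, from 0 (fully open) to 255 (shut), set as the call begins (- or left out, the last holds). The fingers move at their own pace and stop on an object; the grip force is fixed at half the most. Time passes only in rows, so rows that repeat a pose let the fingers close. It gives the time, the measured TCP pose, the force and the opening at its end, in the units of the state.
- manip.state(): the state, without advancing time (a new reading comes with each control period).
- manip.grab_frame(name): name is "scene" or "top"; returns a dict with "image" (480x640x3 uint8, blue, green, red), "z_map" (480x640 float32, m along the optical axis (not along the pixel's ray), 0 where there is no reading), "K" (3x3 intrinsics, pixels), "xyz" and "rotation" of the camera in the world. Camera axes: x right, y up, looking along -z (the intrinsics and any distortion apply to the point x, -y, -z); pixel columns grow to the right and rows downward; lengths in m; the calibration is good to about 2 mm. A picture is of the moment at which its call begins.
- manip.job_done(): hands the job in, once; it reports no verdict.
The state is a dict: "time": time; "joint_pos": joint angles; "joint_vel": joint speeds; "joint_efforts": joint torques, N m; "tool_pos": TCP position; "tool_rot": TCP orientation; "contact_force": force on the tool from outside, world axes, zero at the start; "ft_torque": the same for the moment, N m; "gripper_width": opening from 0.0 (shut) to 1.0 (fully open).
Only numpy, scipy, OpenCV 4.12 (cv2) and the standard library are available. Lean on these libraries where they do the work, as an engineer would, in place of code of your own. Each camera call takes 0.05 s, during which the arm holds its last target.

## Working session

There is one attempt and no reset: what is moved stays moved. The work goes in short steps, Python scripts to look and compute and a shell command to move; the robot and the scene stay as the last step left them, time stands still between calls to the robot, and variables do not carry over. Pictures are saved under pics/ and viewed, and the job is handed in when it is done.

```bash
ls; mkdir -p pics
cat > h.py <<'E'
import numpy as np,cv2
from plant import manip
def grab(n): return manip.grab_frame(n)
def world(f,u,v):
    z=f["z_map"][v,u]; K=f["K"]
    p=np.array([(u-K[0,2])/K[0,0]*z,-(v-K[1,2])/K[1,1]*z,-z])
    return f["rotation"]@p+f["xyz"]
def R_of(f):
    R=np.array(f["rotation"],float)
    if R.size==4:
        from scipy.spatial.transform import Rotation as Ro
        R=Ro.from_quat([R[1],R[2],R[3],R[0]]).as_matrix()
    return R
def cloud(f):
    K=f["K"];z=f["z_map"];v,u=np.mgrid[:480,:640]
    p=np.stack([(u-K[0,2])/K[0,0]*z,-(v-K[1,2])/K[1,1]*z,-z],-1)
    return p@R_of(f).T+np.array(f["xyz"])
def proj(f,P):
    p=(np.array(P)-np.array(f["xyz"]))@R_of(f)
    K=f["K"];return K[0,0]*p[...,0]/-p[...,2]+K[0,2],K[1,1]*-p[...,1]/-p[...,2]+K[1,2]
def onplane(f,u,v,h):
    K=f["K"];d=R_of(f)@np.array([(u-K[0,2])/K[0,0],-(v-K[1,2])/K[1,1],-1.])
    o=np.array(f["xyz"]);return o+d*(h-o[2])/d[2]
E
python3 - <<'E'
from h import *
for n in("scene","top"):
    f=grab(n);cv2.imwrite(f"pics/{n}0.png",f["image"]);print(n,f["xyz"],f["rotation"],f["K"],[k for k in f]);np.savez(f"{n}0.npz",**{k:f[k] for k in("image","z_map","K","xyz","rotation")})
print(manip.state())
E
```

```text
pics
scene [1.06917065 0.9053969  0.81576292] [0.26309389 0.11522794 0.41533427 0.86313474] [[509.02942683   0.         309.45179204]
 [  0.         509.02942683 238.89976627]
 [  0.           0.           1.        ]] ['image', 'z_map', 'K', 'xyz', 'rotation']
top [0.29730877 0.0967929  1.39699508] [-0.694373   -0.06341421  0.06303724  0.71403857] [[550.49012004   0.         315.46588237]
 [  0.         550.49012004 236.04364413]
 [  0.           0.           1.        ]] ['image', 'z_map', 'K', 'xyz', 'rotation']
{'time': 0.1, 'joint_pos': array([ 1.19397784e+00,  5.32879789e-02,  1.61420139e+00, -4.48562917e-05,
        1.47601557e+00, -1.18997901e-01]), 'joint_vel': array([-1.86658821e-05, -2.20606705e-03, -1.79598167e-03, -1.12264418e-03,
        2.68638048e-03, -1.47797198e-03]), 'joint_efforts': array([ 2.96906355e-04, -3.94904208e+01, -3.71362460e+01, -1.42999443e-04,
        3.89063323e-03, -4.24217035e-06]), 'tool_pos': array([0.15915103, 0.60378867, 0.23016104]), 'tool_rot': array([ 5.08705248e-04,  7.92139030e-01,  6.10339940e-01, -8.09893667e-04]), 'contact_force': array([-0.95463934,  0.0670191 ,  0.19747461]), 'ft_torque': array([-0.00962619,  0.0449908 , -0.02638021]), 'gripper_width': 1.0005639087138585}
```

View pics/scene0.png

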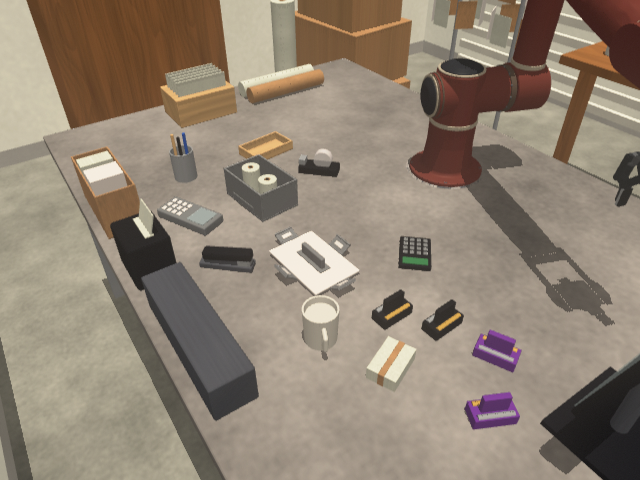

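View pics/top0.png

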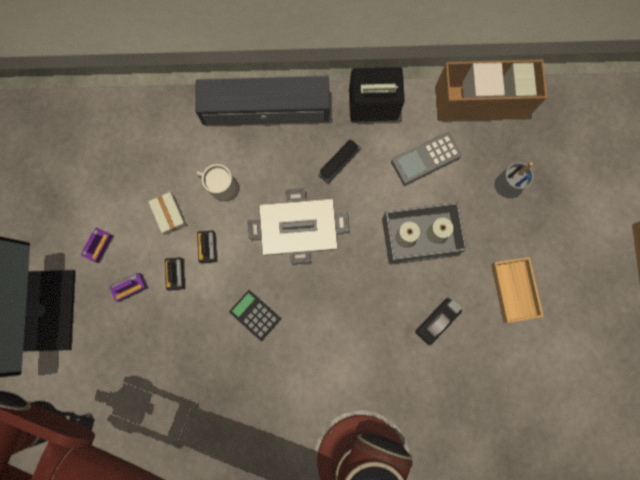

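The black tubs are at top (206,246) and (174,273). The purple lookalikes at (96,245) and (128,287) aren't wanted. There are two rolls in the box at (409,232) and (442,228). The lid is at (298,227) and the tray at (518,290). Next I'll measure these.

```bash
cat > m.py <<'E'
from h import *
import sys
def rect(f,P,m,hlo,hhi,box,name):
    mm=(m&(P[...,2]>hlo)&(P[...,2]<hhi)).astype(np.uint8); k=np.zeros_like(mm);x,y,w,h=box;k[y:y+h,x:x+w]=1;mm&=k
    v,u=np.nonzero(mm)
    if len(u)<10: print(name,"few",len(u));return
    q=P[v,u]
    r=cv2.minAreaRect((q[:,:2]*1000).astype(np.float32))
    print(name,"n",len(u),"rect",np.round(r[0],1),np.round(r[1],1),"ang",round(r[2],1),"mean",np.round(q.mean(0)*1000,1),"z",np.round(np.percentile(q[:,2],[5,50,95])*1000,1))
if __name__=="__main__":
    f=grab("top");P=cloud(f);A=np.ones((480,640),bool);hsv=cv2.cvtColor(f["image"],cv2.COLOR_BGR2HSV)
    rect(f,P,A,.055,.07,(190,225,30,45),"tub1fin")
    rect(f,P,A,.02,.035,(190,225,30,45),"tub1body")
    rect(f,P,A,.055,.07,(155,250,35,45),"tub2fin")
    rect(f,P,A,.02,.035,(155,250,35,45),"tub2body")
    rect(f,P,A,.075,.1,(375,195,100,75),"box+rolls")
    rect(f,P,A,.075,.1,(397,218,26,30),"rollA")
    rect(f,P,A,.075,.1,(430,214,26,30),"rollB")
    rect(f,P,A,.02,.045,(485,250,65,80),"tray")
    rect(f,P,A,.035,.06,(260,200,80,60),"lidfin")
    rect(f,P,A&(hsv[...,2]>190),.008,.025,(255,195,90,65),"lidplate")
    g=f["image"]
    cv2.imwrite("pics/cropA.png",np.hstack([cv2.resize(g[190:320,80:240],(480,390),interpolation=2),cv2.resize(g[190:320,240:340],(300,390),interpolation=2)]))
    cv2.imwrite("pics/cropB.png",cv2.resize(g[190:340,370:560],(760,600),interpolation=2))
E
python3 m.py
```

```text
tub1fin n 108 rect [526.7 371.8] [50.4 12.7] ang 2.8 mean [526.5 371.   62.9] z [57.9 62.9 67.3]
tub1body n 388 rect [527.2 371.8] [80.5 43.1] ang 3.6 mean [524.4 369.   28.3] z [22.8 28.4 33.6]
tub2fin n 113 rect [460.2 451.8] [49.7 13.6] ang 4.2 mean [459.3 451.4  62.9] z [57.3 63.3 67.6]
tub2body n 381 rect [459.8 452.5] [80.  44.4] ang 4.2 mean [457.6 448.1  28.5] z [22.9 28.7 33.3]
box+rolls n 1366 rect [ 540.6 -173.1] [120.8 182. ] ang 5.8 mean [ 541.3 -173.2   86.7] z [77.9 87.2 92.4]
rollA n 348 rect [ 538.2 -132.5] [47.9 49.2] ang 41.6 mean [ 537.4 -131.9   88.4] z [82.8 88.8 93.6]
rollB n 352 rect [ 545.3 -212.7] [48.3 49.7] ang 36.9 mean [ 544.8 -212.2   88.3] z [80.5 88.8 93.5]
tray n 593 rect [ 396.4 -404. ] [150.4  94. ] ang 7.1 mean [ 396.  -404.1   29.6] z [21.4 30.3 35.8]
lidfin n 165 rect [573.1 138.5] [13.2 78.9] ang 3.2 mean [572.4 138.4  44.8] z [39.  44.9 49.3]
lidplate n 3134 rect [581.4 136.4] [142.6 223.8] ang 2.5 mean [573.7 138.4  15.7] z [10.9 15.7 20.6]
```

Run:
```python
from h import *
f=grab("scene");g=f["image"]
cv2.imwrite("pics/sA.png",cv2.resize(g[270:440,360:560],(800,600)[:2] if 0 else (700,595),interpolation=2))
```

```text
(no output)
```

View pics/cropA.png

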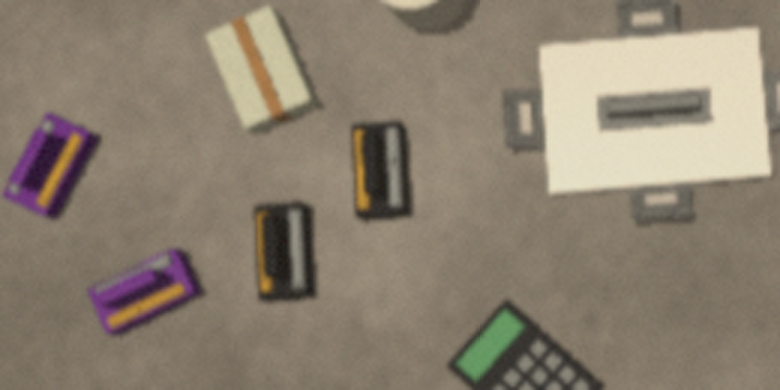

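View pics/cropB.png

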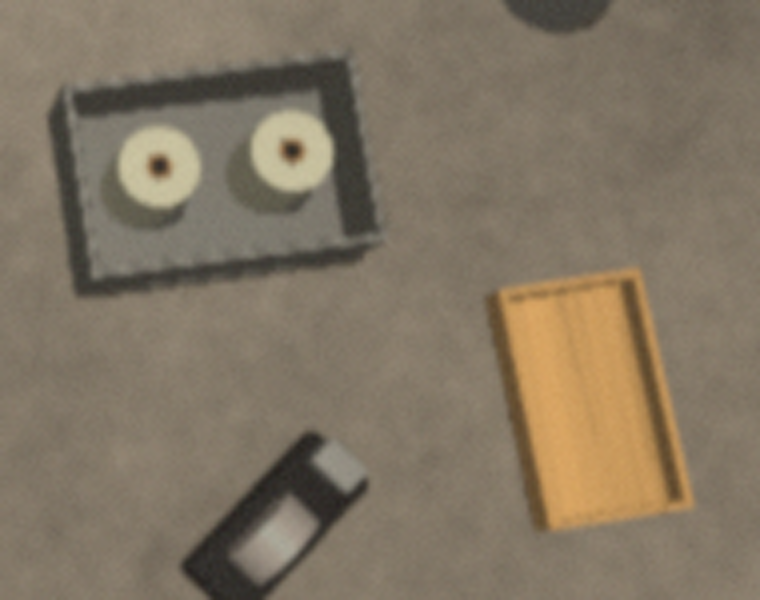

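```bash
cat >> h.py <<'E'
from scipy.spatial.transform import Rotation as Ro
def go(x,y,z,yaw):
    """print shift/turn in tool axes to target TCP (mm), tool down, jaw dir yaw deg"""
    s=manip.state();p=s["tool_pos"];q=s["tool_rot"];R=Ro.from_quat([q[1],q[2],q[3],q[0]])
    c,n=np.cos(np.radians(yaw)),np.sin(np.radians(yaw))
    T=Ro.from_matrix(np.array([[c,n,0],[n,-c,0],[0,0,-1.]]))
    d=R.inv().apply(np.array([x,y,z])/1000-p);r=(R.inv()*T).as_rotvec()
    print("t",round(s["time"],2),"at",np.round(p*1000,1),"d",np.round(d,4),"turn",np.round(r,3),"rows>=",int(np.ceil(max(np.linalg.norm(d)/.0625,np.degrees(np.linalg.norm(r))/10.7))),"F",np.round(s["contact_force"],1),"w",round(s["gripper_width"],3),"j",np.round(s["joint_pos"],2))
E
python3 - <<'E'
from h import *
from m import rect
f=grab("scene");P=cloud(f);A=np.ones((480,640),bool);g=f["image"];hsv=cv2.cvtColor(g,cv2.COLOR_BGR2HSV)
rect(f,P,A,.055,.07,(372,285,42,45),"tub1fin")
rect(f,P,A,.055,.07,(420,295,45,45),"tub2fin")
rect(f,P,A,.08,.095,(215,150,90,70),"box+rolls")
rect(f,P,A,.08,.095,(240,162,24,24),"rollA?")
rect(f,P,A,.08,.095,(257,172,22,24),"rollB?")
rect(f,P,A,.025,.04,(235,125,62,38),"tray")
rect(f,P,A,.037,.06,(290,235,45,45),"lidfin")
rect(f,P,A&(hsv[...,2]>150)&(hsv[...,1]<60),.01,.025,(265,225,100,75),"plate")
t=np.load("top0.npz");t={k:t[k] for k in t};Pt=cloud(t);h=cv2.cvtColor(t["image"],cv2.COLOR_BGR2HSV)
m=(h[...,2]>180).astype(np.uint8);m[:195]=0;m[262:]=0;m[:,:255]=0;m[:,345:]=0
m=cv2.morphologyEx(m,cv2.MORPH_OPEN,np.ones((5,5)))
rect(t,Pt,m>0,0.005,.03,(250,190,100,80),"plate top")
c=max(cv2.findContours(m,0,1)[0],key=cv2.contourArea);q=np.array([onplane(t,u,v,.014)[:2]*1000 for u,v in c[:,0]],np.float32);print(cv2.minAreaRect(q))
E
python3 -c "
from h import *
go(538,-133,230,5.8)"
```

```text
tub1fin n 153 rect [528.  373.4] [51.2 13.6] ang 3.9 mean [530.3 374.5  62. ] z [55.9 63.1 65.2]
tub2fin n 159 rect [461.5 453.5] [51.8 13.3] ang 3.2 mean [464.  454.9  62. ] z [55.7 62.6 65.7]
box+rolls n 899 rect [ 540.7 -170.9] [126.7 186.3] ang 5.9 mean [ 543.4 -167.1   86.5] z [80.9 87.  91.3]
rollA? n 276 rect [ 555.6 -189.6] [134.4  62.8] ang 62.7 mean [ 554.9 -191.    87.9] z [81.6 88.8 92.2]
rollB? n 276 rect [ 544.1 -121.5] [124.7  55.2] ang 61.4 mean [ 547.1 -115.6   87.6] z [81.3 88.2 91.8]
tray n 321 rect [ 395.7 -402.8] [157.9 101.6] ang 8.8 mean [ 393.2 -403.7   30.5] z [25.7 30.5 35. ]
lidfin n 163 rect [574.5 139.4] [13.2 84.5] ang 3.0 mean [575.7 142.9  44.1] z [38.4 44.6 47.8]
plate n 2677 rect [569.6 135.4] [234.5 163.4] ang 84.7 mean [577.1 145.3  16.4] z [13.5 16.2 19.6]
plate top n 3202 rect [575.4 139.2] [132.3 189. ] ang 3.4 mean [573.3 138.9  15.6] z [10.8 15.6 20.4]
((574.9624633789062, 139.07351684570312), (130.08729553222656, 188.631591796875), 3.1588640213012695)
t 0.25 at [159.2 604.1 230.7] d [-0.6161  0.5542  0.0012] turn [0.000e+00 1.000e-03 1.212e+00] rows>= 14 F [1.1 0.4 0.2] w 1.0 j [ 1.19  0.05  1.61  0.    1.48 -0.12]
```

```bash
python3 -m handwheel '[{"dx":-0.616,"dy":0.554,"dz":0.0,"az":1.212},{"dx":-0.616,"dy":0.554,"dz":0.0,"az":1.212},{"dx":-0.616,"dy":0.554,"dz":0.0,"az":1.212},{"dx":-0.616,"dy":0.554,"dz":0.0,"az":1.212},{"dx":-0.616,"dy":0.554,"dz":0.0,"az":1.212}]' 57; python3 -c "
from h import *
go(538,-132,200,5.8)"
```

```text
t 0.25 at [159.2 604.1 230.7] d [-0.6151  0.5539  0.0312] turn [0.000e+00 1.000e-03 1.212e+00] rows>= 14 F [1.1 0.4 0.2] w 1.0 j [ 1.19  0.05  1.61  0.    1.48 -0.12]invalid input at $[0]: expected keys dx, dy, dz, ax, ay, az
```

```bash
python3 -m handwheel '[{"dx":-0.616,"dy":0.554,"dz":0.0,"ax":0,"ay":0,"az":1.212},{"dx":-0.616,"dy":0.554,"dz":0.0,"ax":0,"ay":0,"az":1.212},{"dx":-0.616,"dy":0.554,"dz":0.0,"ax":0,"ay":0,"az":1.212},{"dx":-0.616,"dy":0.554,"dz":0.0,"ax":0,"ay":0,"az":1.212},{"dx":-0.616,"dy":0.554,"dz":0.0,"ax":0,"ay":0,"az":1.212}]' 57; python3 -c "
from h import *
go(538,-132,200,5.8)"
```

```text
time: 0.88
tool_pos: [0.3026, 0.3246, 0.2313]
tool_rot: [-0.0, 0.983, 0.184, 0.0]
contact_force: [0.6, 0.9, 0.9]
gripper_width: 0.778
t 0.88 at [302.6 324.6 231.3] d [0.0543 0.5108 0.0314] turn [-0.    -0.001  0.269] rows>= 9 F [0.6 0.9 0.9] w 0.778 j [ 0.65 -0.41  2.02 -0.    1.53  0.28]
```

```bash
python3 -m handwheel '[{"dx":0.054,"dy":0.511,"dz":0.03,"ax":0,"ay":0,"az":0.269},{"dx":0.054,"dy":0.511,"dz":0.03,"ax":0,"ay":0,"az":0.269},{"dx":0.054,"dy":0.511,"dz":0.03,"ax":0,"ay":0,"az":0.269},{"dx":0.054,"dy":0.511,"dz":0.03,"ax":0,"ay":0,"az":0.269},{"dx":0.054,"dy":0.511,"dz":0.03,"ax":0,"ay":0,"az":0.269}]' ; python3 -c "
from h import *
go(538,-132,180,5.8)"
```

```text
time: 1.5
tool_pos: [0.4471, 0.0478, 0.2133]
tool_rot: [-0.0, 0.999, 0.053, 0.001]
contact_force: [0.7, 0.5, 0.1]
gripper_width: 0.775
t 1.5 at [447.1  47.8 213.3] d [0.0713 0.1884 0.0334] turn [-0.    -0.001  0.005] rows>= 4 F [0.7 0.5 0.1] w 0.775 j [-0.06 -0.38  2.03  0.    1.49 -0.17]
```

```bash
python3 -m handwheel '[{"dx":0.066,"dy":0.172,"dz":0.03,"ax":0,"ay":0,"az":0},{"dx":0.066,"dy":0.172,"dz":0.03,"ax":0,"ay":0,"az":0},{"dx":0.066,"dy":0.172,"dz":0.03,"ax":0,"ay":0,"az":0},{"dx":0.066,"dy":0.172,"dz":0.03,"ax":0,"ay":0,"az":0},{"dx":0.066,"dy":0.172,"dz":0.03,"ax":0,"ay":0,"az":0}]' ; python3 -c "
from h import *
go(538,-132,45,5.8)
f=grab('scene');cv2.imwrite('pics/s1.png',f['image'])"
```

```text
time: 2.12
tool_pos: [0.5301, -0.1141, 0.1828]
tool_rot: [-0.0, 0.999, 0.053, -0.0]
contact_force: [-0.1, 0.5, 0.1]
gripper_width: 0.777
t 2.12 at [ 530.1 -114.1  182.8] d [0.0061 0.0187 0.1378] turn [-0.001  0.001  0.005] rows>= 3 F [-0.1  0.5  0.1] w 0.777 j [-0.35 -0.11  1.85  0.    1.4  -0.46]
```

View pics/s1.png

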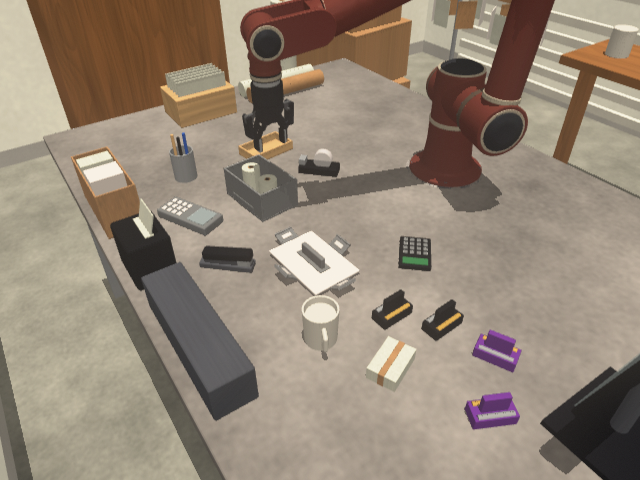

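```bash
python3 -m handwheel '[{"dx":0.006,"dy":0.0185,"dz":0.0,"ax":0,"ay":0,"az":0.005},{"dx":0.006,"dy":0.0185,"dz":0.06,"ax":0,"ay":0,"az":0.005},{"dx":0.006,"dy":0.0185,"dz":0.06,"ax":0,"ay":0,"az":0.005}]' ; python3 -c "
from h import *
go(538,-132,45,5.8)"
```

```text
time: 2.55
tool_pos: [0.5348, -0.1306, 0.1184]
tool_rot: [-0.002, 0.999, 0.051, -0.005]
contact_force: [-0.1, -0.5, -0.4]
gripper_width: 0.774
t 2.55 at [ 534.8 -130.6  118.4] d [0.0037 0.002  0.0734] turn [-0.004  0.009  0.001] rows>= 2 F [-0.1 -0.5 -0.4] w 0.774 j [-0.37 -0.02  1.88 -0.    1.29 -0.48]
```

```bash
python3 -m handwheel '[{"dx":0,"dy":0,"dz":0.0,"ax":0,"ay":0,"az":0.0},{"dx":0,"dy":0,"dz":0.0,"ax":0,"ay":0,"az":0.0}]' ; python3 -c "
from h import *
go(538,-132,45,5.8)"
```

```text
time: 2.8
tool_pos: [0.5399, -0.1325, 0.126]
tool_rot: [0.001, 0.999, 0.051, 0.002]
contact_force: [0.8, -0.2, -0.0]
gripper_width: 0.776
t 2.8 at [ 539.9 -132.5  126. ] d [-0.0022 -0.0008  0.081 ] turn [ 0.002 -0.004  0.001] rows>= 2 F [ 0.8 -0.2 -0. ] w 0.776 j [-0.37 -0.03  1.87 -0.    1.29 -0.48]
```

```bash
python3 -m handwheel '[{"dx":0,"dy":0,"dz":0.0,"ax":0,"ay":0,"az":0.0},{"dx":0,"dy":0,"dz":0.025,"ax":0,"ay":0,"az":0.0},{"dx":0,"dy":0,"dz":0.05,"ax":0,"ay":0,"az":0.0},{"dx":0,"dy":0,"dz":0.078,"ax":0,"ay":0,"az":0.0},{"dx":0,"dy":0,"dz":0.078,"ax":0,"ay":0,"az":0.0}]' ; python3 -m handwheel '[{"dx":0,"dy":0,"dz":0.0,"ax":0,"ay":0,"az":0.0},{"dx":0,"dy":0,"dz":0.0,"ax":0,"ay":0,"az":0.0}]' ;python3 -c "
from h import *
go(538,-132,45,5.8)"
```

```text
time: 3.42
tool_pos: [0.5367, -0.1314, 0.0434]
tool_rot: [-0.001, 0.999, 0.051, -0.002]
contact_force: [0.8, 0.6, 0.5]
gripper_width: 0.778
time: 3.68
tool_pos: [0.5396, -0.1325, 0.0471]
tool_rot: [0.001, 0.999, 0.051, 0.001]
contact_force: [-1.1, -0.4, 0.5]
gripper_width: 0.776
t 3.67 at [ 539.6 -132.5   47.1] d [-0.0015 -0.0006  0.0021] turn [ 0.002 -0.003  0.   ] rows>= 1 F [-1.1 -0.4  0.5] w 0.776 j [-0.37  0.08  1.92 -0.    1.15 -0.48]
```

Now close on the roll.

```bash
python3 -m handwheel '[{"dx":0,"dy":0,"dz":0.0,"ax":0,"ay":0,"az":0.0},{"dx":0,"dy":0,"dz":0.0,"ax":0,"ay":0,"az":0.0},{"dx":0,"dy":0,"dz":0.0,"ax":0,"ay":0,"az":0.0},{"dx":0,"dy":0,"dz":0.0,"ax":0,"ay":0,"az":0.0},{"dx":0,"dy":0,"dz":0.0,"ax":0,"ay":0,"az":0.0}]' 255;python3 -c "
from h import *
go(538,-132,45,5.8)"
```

```text
time: 4.3
tool_pos: [0.5393, -0.1324, 0.0467]
tool_rot: [0.0, 0.999, 0.051, 0.001]
contact_force: [-0.2, 0.1, 5.4]
gripper_width: 0.576
t 4.3 at [ 539.3 -132.4   46.7] d [-0.0013 -0.0005  0.0017] turn [ 0.001 -0.002  0.   ] rows>= 1 F [-0.2  0.1  5.4] w 0.576 j [-0.37  0.08  1.92 -0.    1.15 -0.48]
```

```bash
python3 -m handwheel '[{"dx":0,"dy":0,"dz":-0.03,"ax":0,"ay":0,"az":0.0},{"dx":0,"dy":0,"dz":-0.07,"ax":0,"ay":0,"az":0.0},{"dx":0,"dy":0,"dz":-0.12,"ax":0,"ay":0,"az":0.0},{"dx":0,"dy":0,"dz":-0.15,"ax":0,"ay":0,"az":0.0},{"dx":0,"dy":0,"dz":-0.15,"ax":0,"ay":0,"az":0.0}]';python3 -c "
from h import *
t=np.radians(7.3);print(396+40*np.cos(t),-403.5+40*np.sin(t),396-40*np.cos(t),-403.5-40*np.sin(t))
go(396-37*np.cos(t),-403.5-37*np.sin(t),190,-82.7)"
```

```text
time: 4.92
tool_pos: [0.5398, -0.1325, 0.1979]
tool_rot: [0.001, 0.999, 0.051, 0.003]
contact_force: [0.2, 0.4, -2.3]
gripper_width: 0.575
435.67577770360117 -398.417415655946 356.32422229639883 -408.582584344054
t 4.92 at [ 539.8 -132.5  197.9] d [-0.2075  0.2559  0.0075] turn [-0.002 -0.006  1.545] rows>= 9 F [ 0.2  0.4 -2.3] w 0.575 j [-0.37 -0.09  1.81 -0.    1.42 -0.48]
```

```bash
python3 -m handwheel '[{"dx":-0.025,"dy":0.03,"dz":0,"ax":0,"ay":0,"az":0.17},{"dx":-0.05,"dy":0.06,"dz":0,"ax":0,"ay":0,"az":0.34},{"dx":-0.075,"dy":0.09,"dz":0,"ax":0,"ay":0,"az":0.52},{"dx":-0.1,"dy":0.12,"dz":0,"ax":0,"ay":0,"az":0.69},{"dx":-0.125,"dy":0.154,"dz":0,"ax":0,"ay":0,"az":0.86}]';python3 -c "
from h import *
t=np.radians(7.3)
go(396-37*np.cos(t),-403.5-37*np.sin(t),190,-82.7)"
```

```text
time: 5.55
tool_pos: [0.4276, -0.2977, 0.1918]
tool_rot: [-0.001, 0.928, -0.373, -0.002]
contact_force: [-0.1, -0.2, -1.8]
gripper_width: 0.567
t 5.55 at [ 427.6 -297.7  191.8] d [0.0271 0.1271 0.0017] turn [0.002 0.004 0.68 ] rows>= 4 F [-0.1 -0.2 -1.8] w 0.567 j [-0.75 -0.17  1.89  0.    1.42  0.01]
```

```bash
python3 -m handwheel '[{"dx":0.007,"dy":0.03,"dz":0,"ax":0,"ay":0,"az":0.17},{"dx":0.014,"dy":0.062,"dz":0,"ax":0,"ay":0,"az":0.34},{"dx":0.02,"dy":0.094,"dz":0,"ax":0,"ay":0,"az":0.51},{"dx":0.027,"dy":0.125,"dz":0,"ax":0,"ay":0,"az":0.675},{"dx":0.027,"dy":0.125,"dz":0,"ax":0,"ay":0,"az":0.675}]';python3 -c "
from h import *
t=np.radians(7.3)
go(396-37*np.cos(t),-403.5-37*np.sin(t),48,-82.7)
for n in('scene','top'):
    f=grab(n);cv2.imwrite(f'pics/{n}2.png',f['image'])"
```

```text
time: 6.18
tool_pos: [0.3614, -0.4074, 0.192]
tool_rot: [-0.001, 0.753, -0.658, -0.002]
contact_force: [0.2, -0.3, -0.9]
gripper_width: 0.57
t 6.17 at [ 361.4 -407.4  192. ] d [0.0011 0.0019 0.144 ] turn [0.002 0.004 0.007] rows>= 3 F [ 0.2 -0.3 -0.9] w 0.57 j [-0.98 -0.11  1.84 -0.    1.42  0.45]
```

View pics/scene2.png

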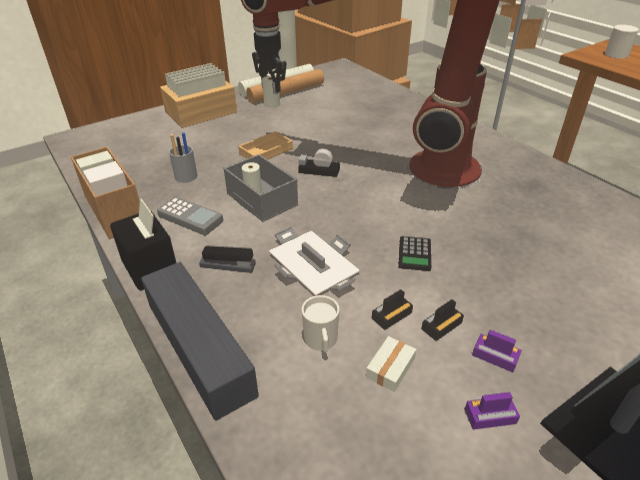

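The roll is held upright in the gripper at scene (270,90). I'm lowering it towards the tray.

```bash
python3 -m handwheel '[{"dx":0.001,"dy":0.001,"dz":0.04,"ax":0,"ay":0,"az":0},{"dx":0.001,"dy":0.001,"dz":0.08,"ax":0,"ay":0,"az":0},{"dx":0.001,"dy":0.001,"dz":0.11,"ax":0,"ay":0,"az":0},{"dx":0.001,"dy":0.001,"dz":0.13,"ax":0,"ay":0,"az":0},{"dx":0.001,"dy":0.001,"dz":0.13,"ax":0,"ay":0,"az":0}]'; python3 -m handwheel '[{"dx":0,"dy":0,"dz":0.005,"ax":0,"ay":0,"az":0.0},{"dx":0,"dy":0,"dz":0.01,"ax":0,"ay":0,"az":0.0},{"dx":0,"dy":0,"dz":0.01,"ax":0,"ay":0,"az":0.0}]';python3 -c "
from h import *
t=np.radians(7.3)
go(396-37*np.cos(t),-403.5-37*np.sin(t),48,-82.7)"
```

```text
time: 6.9
tool_pos: [0.3618, -0.4065, 0.0631]
tool_rot: [-0.001, 0.754, -0.656, -0.002]
contact_force: [1.5, -0.2, -0.9]
gripper_width: 0.577
time: 7.28
tool_pos: [0.3624, -0.4084, 0.0553]
tool_rot: [0.0, 0.754, -0.657, 0.0]
contact_force: [-0.9, 0.1, -0.9]
gripper_width: 0.571
t 7.28 at [ 362.4 -408.4   55.3] d [-0.0007  0.003   0.0073] turn [-0.   -0.    0.01] rows>= 1 F [-0.9  0.1 -0.9] w 0.571 j [-0.98  0.04  1.93  0.    1.16  0.45]
```

```bash
python3 -m handwheel '[{"dx":0,"dy":0.002,"dz":0.002,"ax":0,"ay":0,"az":0.0},{"dx":0,"dy":0.003,"dz":0.005,"ax":0,"ay":0,"az":0.0},{"dx":0,"dy":0.003,"dz":0.006,"ax":0,"ay":0,"az":0.0},{"dx":0,"dy":0.003,"dz":0.006,"ax":0,"ay":0,"az":0.0}]';python3 -c "
from h import *
t=np.radians(7.3)
go(396-37*np.cos(t),-403.5-37*np.sin(t),47,-82.7)"
```

```text
time: 7.78
tool_pos: [0.3592, -0.4086, 0.0489]
tool_rot: [-0.0, 0.754, -0.657, -0.0]
contact_force: [-0.1, 0.3, -0.9]
gripper_width: 0.573
t 7.78 at [ 359.2 -408.6   48.9] d [-0.0004 -0.0001  0.0019] turn [0.   0.   0.01] rows>= 1 F [-0.1  0.3 -0.9] w 0.573 j [-0.99  0.05  1.94  0.    1.15  0.45]
```

```bash
python3 -m handwheel '[{"dx":0,"dy":0,"dz":0.001,"ax":0,"ay":0,"az":0.0},{"dx":0,"dy":0,"dz":0.002,"ax":0,"ay":0,"az":0.0},{"dx":0,"dy":0,"dz":0.002,"ax":0,"ay":0,"az":0.0}]';python3 -c "
from h import *
t=np.radians(7.3)
go(396-37*np.cos(t),-403.5-37*np.sin(t),47,-82.7)"
```

```text
time: 8.15
tool_pos: [0.3593, -0.4086, 0.047]
tool_rot: [-0.0, 0.754, -0.657, -0.0]
contact_force: [0.3, -0.7, -1.1]
gripper_width: 0.571
t 8.15 at [ 359.3 -408.6   47. ] d [-0.0004 -0.0001 -0.    ] turn [0.   0.   0.01] rows>= 1 F [ 0.3 -0.7 -1.1] w 0.571 j [-0.99  0.05  1.94 -0.    1.15  0.45]
```

```bash
python3 -m handwheel '[{"dx":0,"dy":0,"dz":0.001,"ax":0,"ay":0,"az":0.0},{"dx":0,"dy":0,"dz":0.002,"ax":0,"ay":0,"az":0.0},{"dx":0,"dy":0,"dz":0.002,"ax":0,"ay":0,"az":0.0}]';python3 -c "
from h import *
go(359,-408,47,-82.7)"
```

```text
time: 8.52
tool_pos: [0.3595, -0.4089, 0.0466]
tool_rot: [-0.0, 0.754, -0.657, -0.0]
contact_force: [-2.1, 2.9, 7.7]
gripper_width: 0.574
t 8.53 at [ 359.5 -408.9   46.6] d [-0.0009  0.0004 -0.0004] turn [0.    0.001 0.01 ] rows>= 1 F [-2.1  2.9  7.7] w 0.574 j [-0.99  0.05  1.94  0.    1.15  0.45]
```

The roll has touched the tray floor, so I'm releasing it and going up.

```bash
python3 -m handwheel '[{"dx":0,"dy":0,"dz":-0.001,"ax":0,"ay":0,"az":0.0},{"dx":0,"dy":0,"dz":-0.001,"ax":0,"ay":0,"az":0.0},{"dx":0,"dy":0,"dz":-0.001,"ax":0,"ay":0,"az":0.0},{"dx":0,"dy":0,"dz":-0.001,"ax":0,"ay":0,"az":0.0}]' 57;python3 -m handwheel '[{"dx":0,"dy":0,"dz":-0.02,"ax":0,"ay":0,"az":0.0},{"dx":0,"dy":0,"dz":-0.06,"ax":0,"ay":0,"az":0.0},{"dx":0,"dy":0,"dz":-0.1,"ax":0,"ay":0,"az":0.0},{"dx":0,"dy":0,"dz":-0.13,"ax":0,"ay":0,"az":0.0},{"dx":0,"dy":0,"dz":-0.13,"ax":0,"ay":0,"az":0.0}]';python3 -c "
from h import *
go(545.2,-212.3,170,5.8)"
```

```text
time: 9.02
tool_pos: [0.3593, -0.4086, 0.0459]
tool_rot: [-0.0, 0.754, -0.657, -0.0]
contact_force: [-0.0, 0.0, -0.9]
gripper_width: 0.774
time: 9.65
tool_pos: [0.3607, -0.4107, 0.1811]
tool_rot: [0.001, 0.754, -0.657, 0.004]
contact_force: [0.1, -0.2, -0.3]
gripper_width: 0.775
t 9.65 at [ 360.7 -410.7  181.1] d [-0.1714 -0.2099  0.0105] turn [ 0.003 -0.009 -1.535] rows>= 9 F [ 0.1 -0.2 -0.3] w 0.775 j [-0.99 -0.1   1.85 -0.    1.39  0.45]
```

```bash
python3 -m handwheel '[{"dx":-0.034,"dy":-0.042,"dz":0,"ax":0,"ay":0,"az":-0.185},{"dx":-0.068,"dy":-0.084,"dz":0,"ax":0,"ay":0,"az":-0.37},{"dx":-0.102,"dy":-0.126,"dz":0,"ax":0,"ay":0,"az":-0.55},{"dx":-0.136,"dy":-0.168,"dz":0,"ax":0,"ay":0,"az":-0.735},{"dx":-0.171,"dy":-0.21,"dz":0,"ax":0,"ay":0,"az":-0.92}]';python3 -c "
from h import *
go(545.2,-212.3,170,5.8)"
```

```text
time: 10.28
tool_pos: [0.5443, -0.2089, 0.175]
tool_rot: [-0.0, 0.968, -0.251, -0.001]
contact_force: [0.5, -1.2, -0.4]
gripper_width: 0.776
t 10.28 at [ 544.3 -208.9  175. ] d [0.0024 0.0026 0.005 ] turn [-0.     0.002 -0.609] rows>= 4 F [ 0.5 -1.2 -0.4] w 0.776 j [-0.49 -0.    1.77 -0.    1.38  0.01]
```

```bash
python3 -m handwheel '[{"dx":0,"dy":0,"dz":0.02,"ax":0,"ay":0,"az":-0.17},{"dx":0,"dy":0,"dz":0.04,"ax":0,"ay":0,"az":-0.34},{"dx":0,"dy":0,"dz":0.05,"ax":0,"ay":0,"az":-0.51},{"dx":0,"dy":0,"dz":0.05,"ax":0,"ay":0,"az":-0.609},{"dx":0,"dy":0,"dz":0.05,"ax":0,"ay":0,"az":-0.609}]';python3 -m handwheel '[{"dx":0,"dy":0,"dz":0,"ax":0,"ay":0,"az":0},{"dx":0,"dy":0,"dz":0,"ax":0,"ay":0,"az":0}]';python3 -c "
from h import *
go(545.2,-212.3,46,5.8)
f=grab('top');P=cloud(f)
from m import rect
A=np.ones((480,640),bool)
rect(f,P,A,.07,.1,(490,250,70,80),'rollAtray')
cv2.imwrite('pics/top3.png',f['image'])
"
```

```text
time: 10.9
tool_pos: [0.5432, -0.2102, 0.1249]
tool_rot: [-0.001, 0.999, 0.047, -0.001]
contact_force: [-0.3, 0.1, 0.3]
gripper_width: 0.773
time: 11.15
tool_pos: [0.5439, -0.2106, 0.1262]
tool_rot: [0.0, 0.999, 0.047, 0.0]
contact_force: [-0.9, -0.0, -0.4]
gripper_width: 0.773
t 11.15 at [ 543.9 -210.6  126.2] d [0.0011 0.0018 0.0802] turn [ 0.    -0.    -0.006] rows>= 2 F [-0.9 -0.  -0.4] w 0.773 j [-0.5   0.04  1.81 -0.    1.29 -0.59]
rollAtray n 405 rect [ 358.6 -408.5] [47.7 50. ] ang 37.5 mean [ 357.8 -406.8   87.6] z [76.3 88.3 93. ]
```

View pics/top3.png

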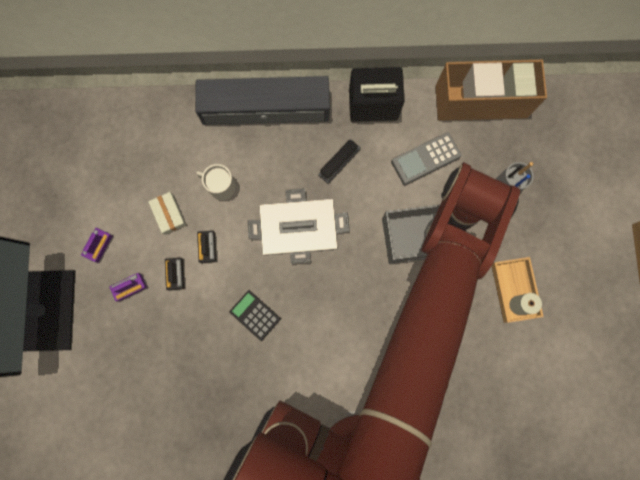

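The first roll stands in the tray at top (530,303). Now the second roll.

```bash
python3 -m handwheel '[{"dx":0.001,"dy":0.0018,"dz":0.0,"ax":0,"ay":0,"az":0.0},{"dx":0.001,"dy":0.0018,"dz":0.025,"ax":0,"ay":0,"az":0.0},{"dx":0.001,"dy":0.0018,"dz":0.05,"ax":0,"ay":0,"az":0.0},{"dx":0.001,"dy":0.0018,"dz":0.078,"ax":0,"ay":0,"az":0.0},{"dx":0.001,"dy":0.0018,"dz":0.078,"ax":0,"ay":0,"az":0.0}]' ; python3 -m handwheel '[{"dx":0,"dy":0,"dz":0.0,"ax":0,"ay":0,"az":0.0},{"dx":0,"dy":0,"dz":0.0,"ax":0,"ay":0,"az":0.0}]' ;python3 -c "
from h import *
go(545,-212.3,46.5,5.8)"
```

```text
time: 11.82
tool_pos: [0.5432, -0.2113, 0.0454]
tool_rot: [-0.001, 0.999, 0.048, -0.002]
contact_force: [0.4, -0.7, -0.0]
gripper_width: 0.775
time: 12.08
tool_pos: [0.5463, -0.2129, 0.0499]
tool_rot: [0.001, 0.999, 0.048, 0.001]
contact_force: [0.7, -0.2, -0.1]
gripper_width: 0.776
t 12.07 at [ 546.3 -212.9   49.9] d [-0.0012 -0.0007  0.0034] turn [ 0.002 -0.003 -0.006] rows>= 1 F [ 0.7 -0.2 -0.1] w 0.776 j [-0.5   0.14  1.84 -0.    1.16 -0.59]
```

```bash
python3 -m handwheel '[{"dx":0,"dy":0,"dz":0.0,"ax":0,"ay":0,"az":0.0},{"dx":0,"dy":0,"dz":0.0,"ax":0,"ay":0,"az":0.0},{"dx":0,"dy":0,"dz":0.0,"ax":0,"ay":0,"az":0.0},{"dx":0,"dy":0,"dz":0.0,"ax":0,"ay":0,"az":0.0},{"dx":0,"dy":0,"dz":0.0,"ax":0,"ay":0,"az":0.0}]' 255;python3 -c "
from h import *
go(545,-212.3,46.5,5.8)"
```

```text
time: 12.7
tool_pos: [0.5461, -0.2128, 0.0497]
tool_rot: [0.001, 0.999, 0.048, 0.001]
contact_force: [-0.2, 0.2, 5.2]
gripper_width: 0.573
t 12.7 at [ 546.1 -212.8   49.7] d [-0.0011 -0.0006  0.0032] turn [ 0.001 -0.002 -0.006] rows>= 1 F [-0.2  0.2  5.2] w 0.573 j [-0.5   0.14  1.84 -0.    1.16 -0.59]
```

```bash
python3 -m handwheel '[{"dx":0,"dy":0,"dz":-0.03,"ax":0,"ay":0,"az":0.0},{"dx":0,"dy":0,"dz":-0.07,"ax":0,"ay":0,"az":0.0},{"dx":0,"dy":0,"dz":-0.12,"ax":0,"ay":0,"az":0.0},{"dx":0,"dy":0,"dz":-0.15,"ax":0,"ay":0,"az":0.0},{"dx":0,"dy":0,"dz":-0.15,"ax":0,"ay":0,"az":0.0}]';python3 -c "
from h import *
go(432.7,-398.8,195,-82.7)"
```

```text
time: 13.32
tool_pos: [0.5465, -0.213, 0.2009]
tool_rot: [0.001, 0.999, 0.048, 0.002]
contact_force: [0.5, 0.4, -1.9]
gripper_width: 0.572
t 13.32 at [ 546.5 -213.   200.9] d [-0.131   0.1741  0.0059] turn [-1.000e-03 -6.000e-03  1.539e+00] rows>= 9 F [ 0.5  0.4 -1.9] w 0.572 j [-0.5  -0.02  1.74 -0.    1.42 -0.59]
```

```bash
python3 -m handwheel '[{"dx":-0.015,"dy":0.02,"dz":0,"ax":0,"ay":0,"az":0.17},{"dx":-0.03,"dy":0.04,"dz":0,"ax":0,"ay":0,"az":0.34},{"dx":-0.045,"dy":0.06,"dz":0,"ax":0,"ay":0,"az":0.51},{"dx":-0.06,"dy":0.08,"dz":0,"ax":0,"ay":0,"az":0.68},{"dx":-0.075,"dy":0.1,"dz":0,"ax":0,"ay":0,"az":0.86}]';python3 -c "
from h import *
go(432.7,-398.8,195,-82.7)"
```

```text
time: 13.95
tool_pos: [0.4783, -0.3186, 0.1945]
tool_rot: [-0.001, 0.927, -0.376, -0.002]
contact_force: [-0.4, -0.5, -2.4]
gripper_width: 0.573
t 13.95 at [ 478.3 -318.6  194.5] d [ 0.0231  0.0893 -0.0006] turn [0.002 0.005 0.673] rows>= 4 F [-0.4 -0.5 -2.4] w 0.573 j [-0.72 -0.04  1.77 -0.    1.42  0.05]
```

```bash
python3 -m handwheel '[{"dx":0.006,"dy":0.022,"dz":0,"ax":0,"ay":0,"az":0.17},{"dx":0.012,"dy":0.044,"dz":0,"ax":0,"ay":0,"az":0.34},{"dx":0.018,"dy":0.066,"dz":0,"ax":0,"ay":0,"az":0.51},{"dx":0.023,"dy":0.088,"dz":0,"ax":0,"ay":0,"az":0.672},{"dx":0.023,"dy":0.088,"dz":0,"ax":0,"ay":0,"az":0.672}]';python3 -m handwheel '[{"dx":0,"dy":0,"dz":0,"ax":0,"ay":0,"az":0},{"dx":0,"dy":0,"dz":0,"ax":0,"ay":0,"az":0}]';python3 -c "
from h import *
go(432.7,-398.8,52,-82.7)"
```

```text
time: 14.58
tool_pos: [0.4341, -0.3983, 0.1949]
tool_rot: [-0.0, 0.753, -0.658, -0.002]
contact_force: [-0.3, 0.5, -1.4]
gripper_width: 0.568
time: 14.82
tool_pos: [0.4359, -0.3975, 0.1972]
tool_rot: [-0.0, 0.754, -0.657, -0.001]
contact_force: [0.5, -0.4, -1.5]
gripper_width: 0.57
t 14.82 at [ 435.9 -397.5  197.2] d [0.001  0.0032 0.1452] turn [0.001 0.001 0.009] rows>= 3 F [ 0.5 -0.4 -1.5] w 0.57 j [-0.87 -0.01  1.73  0.    1.42  0.57]
```

```bash
python3 -m handwheel '[{"dx":0.001,"dy":0.002,"dz":0.04,"ax":0,"ay":0,"az":0},{"dx":0.001,"dy":0.002,"dz":0.08,"ax":0,"ay":0,"az":0},{"dx":0.001,"dy":0.002,"dz":0.11,"ax":0,"ay":0,"az":0},{"dx":0.001,"dy":0.002,"dz":0.13,"ax":0,"ay":0,"az":0},{"dx":0.001,"dy":0.002,"dz":0.137,"ax":0,"ay":0,"az":0}]'; python3 -m handwheel '[{"dx":0,"dy":0,"dz":0,"ax":0,"ay":0,"az":0.0},{"dx":0,"dy":0,"dz":0,"ax":0,"ay":0,"az":0.0},{"dx":0,"dy":0,"dz":0,"ax":0,"ay":0,"az":0.0}]';python3 -c "
from h import *
go(432.7,-398.8,49.5,-82.7)"
```

```text
time: 15.45
tool_pos: [0.4336, -0.3989, 0.0599]
tool_rot: [-0.0, 0.753, -0.658, -0.001]
contact_force: [0.1, 0.1, -0.7]
gripper_width: 0.574
time: 15.82
tool_pos: [0.4344, -0.4004, 0.0625]
tool_rot: [0.0, 0.753, -0.658, 0.001]
contact_force: [0.7, 0.2, -1.3]
gripper_width: 0.568
t 15.82 at [ 434.4 -400.4   62.5] d [-0.0018  0.0015  0.0129] turn [-0.001 -0.002  0.007] rows>= 1 F [ 0.7  0.2 -1.3] w 0.568 j [-0.87  0.13  1.82  0.    1.18  0.57]
```

```bash
python3 -m handwheel '[{"dx":-0.001,"dy":0.001,"dz":0.005,"ax":0,"ay":0,"az":0.0},{"dx":-0.001,"dy":0.001,"dz":0.009,"ax":0,"ay":0,"az":0.0},{"dx":-0.001,"dy":0.001,"dz":0.012,"ax":0,"ay":0,"az":0.0},{"dx":-0.001,"dy":0.001,"dz":0.014,"ax":0,"ay":0,"az":0.0},{"dx":-0.001,"dy":0.001,"dz":0.014,"ax":0,"ay":0,"az":0.0}]';python3 -c "
from h import *
go(432.7,-398.8,49.5,-82.7)"
```

```text
time: 16.45
tool_pos: [0.4328, -0.3987, 0.0496]
tool_rot: [-0.0, 0.753, -0.658, -0.001]
contact_force: [-4.7, 5.3, 13.7]
gripper_width: 0.574
t 16.45 at [ 432.8 -398.7   49.6] d [0.0001 0.0001 0.0001] turn [0.001 0.002 0.007] rows>= 1 F [-4.7  5.3 13.7] w 0.574 j [-0.87  0.15  1.83  0.    1.16  0.57]
```

Contact. I'm releasing, lifting, and heading for tub 1.

```bash
python3 -m handwheel '[{"dx":0,"dy":0,"dz":-0.001,"ax":0,"ay":0,"az":0.0},{"dx":0,"dy":0,"dz":-0.001,"ax":0,"ay":0,"az":0.0},{"dx":0,"dy":0,"dz":-0.001,"ax":0,"ay":0,"az":0.0},{"dx":0,"dy":0,"dz":-0.001,"ax":0,"ay":0,"az":0.0}]' 57;python3 -m handwheel '[{"dx":0,"dy":0,"dz":-0.02,"ax":0,"ay":0,"az":0.0},{"dx":0,"dy":0,"dz":-0.06,"ax":0,"ay":0,"az":0.0},{"dx":0,"dy":0,"dz":-0.11,"ax":0,"ay":0,"az":0.0},{"dx":0,"dy":0,"dz":-0.17,"ax":0,"ay":0,"az":0.0},{"dx":0,"dy":0,"dz":-0.17,"ax":0,"ay":0,"az":0.0}]';python3 -c "
from h import *
go(450,50,230,5)"
```

```text
time: 16.95
tool_pos: [0.4326, -0.3987, 0.0478]
tool_rot: [-0.0, 0.753, -0.658, -0.0]
contact_force: [0.5, 0.4, -0.0]
gripper_width: 0.777
time: 17.58
tool_pos: [0.4352, -0.4017, 0.2275]
tool_rot: [0.001, 0.753, -0.658, 0.007]
contact_force: [0.4, 0.1, 0.3]
gripper_width: 0.774
t 17.57 at [ 435.2 -401.7  227.5] d [-0.4456 -0.0752 -0.0075] turn [ 0.003 -0.016 -1.524] rows>= 9 F [0.4 0.1 0.3] w 0.774 j [-0.87 -0.03  1.7   0.    1.45  0.57]
```

```bash
python3 -m handwheel '[{"dx":-0.062,"dy":0.0,"dz":0,"ax":0,"ay":0,"az":0},{"dx":-0.124,"dy":-0.0,"dz":0,"ax":0,"ay":0,"az":0},{"dx":-0.186,"dy":-0.0,"dz":0,"ax":0,"ay":0,"az":0},{"dx":-0.248,"dy":-0.0,"dz":0,"ax":0,"ay":0,"az":0},{"dx":-0.31,"dy":-0.0,"dz":0,"ax":0,"ay":0,"az":0}]';python3 -c "
from h import *
go(527.3,372.7,200,-86.6)"
```

```text
time: 18.2
tool_pos: [0.3904, -0.0898, 0.2182]
tool_rot: [-0.0, 0.753, -0.658, 0.0]
contact_force: [0.1, -0.2, -0.0]
gripper_width: 0.782
t 18.2 at [390.4 -89.8 218.2] d [-0.4401 -0.1972  0.0183] turn [-0.001  0.     0.074] rows>= 8 F [ 0.1 -0.2 -0. ] w 0.782 j [-0.41 -0.53  2.12  0.    1.55  1.02]
```

```bash
python3 -m handwheel '[{"dx":-0.057,"dy":-0.025,"dz":0,"ax":0,"ay":0,"az":0.074},{"dx":-0.114,"dy":-0.05,"dz":0,"ax":0,"ay":0,"az":0.074},{"dx":-0.171,"dy":-0.075,"dz":0,"ax":0,"ay":0,"az":0.074},{"dx":-0.228,"dy":-0.1,"dz":0,"ax":0,"ay":0,"az":0.074},{"dx":-0.285,"dy":-0.128,"dz":0,"ax":0,"ay":0,"az":0.074}]' 135;python3 -c "
from h import *
go(527.3,372.7,180,-86.6)"
```

```text
time: 18.82
tool_pos: [0.4795, 0.2092, 0.2185]
tool_rot: [-0.0, 0.728, -0.685, 0.0]
contact_force: [1.1, -0.3, -0.1]
gripper_width: 0.471
t 18.82 at [479.5 209.2 218.5] d [-0.1603 -0.0576  0.0385] turn [-0.001 -0.     0.002] rows>= 3 F [ 1.1 -0.3 -0.1] w 0.471 j [ 0.27 -0.19  1.86 -0.    1.47  1.78]
```

```bash
python3 -m handwheel '[{"dx":-0.055,"dy":-0.02,"dz":0,"ax":0,"ay":0,"az":0},{"dx":-0.11,"dy":-0.04,"dz":0,"ax":0,"ay":0,"az":0},{"dx":-0.159,"dy":-0.057,"dz":0.03,"ax":0,"ay":0,"az":0},{"dx":-0.159,"dy":-0.057,"dz":0.06,"ax":0,"ay":0,"az":0},{"dx":-0.159,"dy":-0.057,"dz":0.06,"ax":0,"ay":0,"az":0}]' 135;python3 -m handwheel '[{"dx":0,"dy":0,"dz":0,"ax":0,"ay":0,"az":0.0},{"dx":0,"dy":0,"dz":0,"ax":0,"ay":0,"az":0.0}]'; python3 -c "
from h import *
go(527.3,372.7,34,-86.6)
for n in('scene','top'):
    f=grab(n);cv2.imwrite(f'pics/{n}4.png',f['image'])
from m import rect
P=cloud(f);A=np.ones((480,640),bool)
rect(f,P,A,.055,.07,(155,250,35,45),'tub2fin')
f=grab('scene');P=cloud(f)
rect(f,P,A,.055,.07,(372,285,42,45),'tub1fin')
rect(f,P,A,.055,.07,(420,295,45,45),'tub2fin')
"
```

```text
time: 19.45
tool_pos: [0.5246, 0.3685, 0.1543]
tool_rot: [0.004, 0.728, -0.685, -0.001]
contact_force: [-0.1, 0.4, 0.4]
gripper_width: 0.468
time: 19.7
tool_pos: [0.5279, 0.3691, 0.1606]
tool_rot: [-0.002, 0.728, -0.686, 0.001]
contact_force: [0.8, -0.3, 1.2]
gripper_width: 0.471
t 19.7 at [527.9 369.1 160.6] d [-0.0034  0.0008  0.1266] turn [-0.003  0.002  0.   ] rows>= 3 F [ 0.8 -0.3  1.2] w 0.471 j [ 0.49  0.15  1.63 -0.    1.36  2.01]
tub2fin few 0
tub1fin n 147 rect [528.8 372.2] [50.9 15.7] ang 4.3 mean [530.1 374.3  62.2] z [56.7 62.7 65.7]
tub2fin n 75 rect [463. 418.] [35.4 12.7] ang 4.4 mean [468.9 420.3  61.6] z [56.  62.6 66. ]
```

View pics/scene4.png

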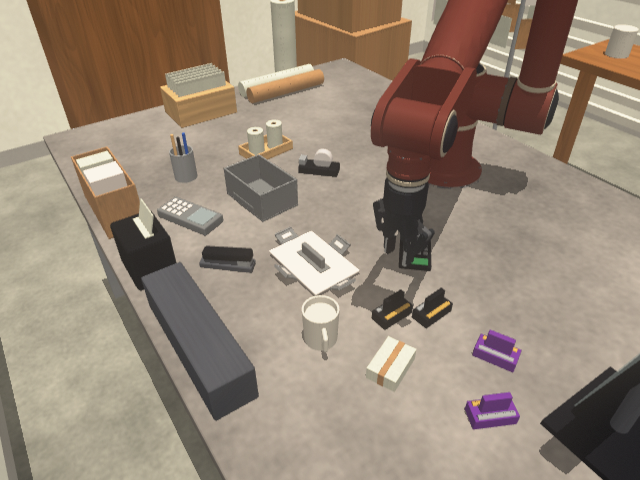

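View pics/top4.png

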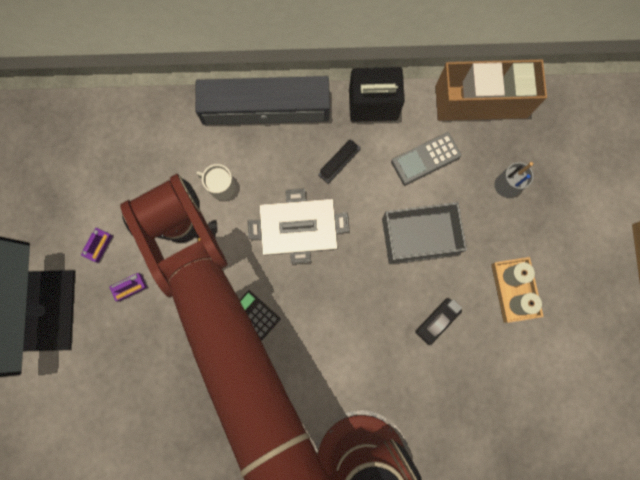

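Two things show here. Both rolls stand in the tray, at top (524,272) and (530,303). The second tub was knocked and is now at scene (433,307), so I'm measuring it again.

Run:
```python
from h import *
from m import rect
f=grab('scene');P=cloud(f);A=np.ones((480,640),bool)
rect(f,P,A,.055,.07,(412,280,45,45),'tub2fin')
rect(f,P,A,.055,.07,(375,288,36,40),'tub1fin')
go(527.5,372.6,34,-86.4)
```

```text
tub2fin n 143 rect [456.2 417.5] [51.1 13.7] ang 4.9 mean [457.5 418.5  62.3] z [56.2 62.8 65.9]
tub1fin n 148 rect [528.6 372.7] [51.7 14.1] ang 4.6 mean [529.8 374.5  62.4] z [56.9 62.9 65.9]
t 19.9 at [527.4 369.1 159.3] d [-3.400e-03 -1.000e-04  1.253e-01] turn [-0.002  0.001 -0.003] rows>= 3 F [ 0.4 -0.4  0.4] w 0.47 j [0.5  0.15 1.63 0.   1.36 2.01]
```

```bash
python3 -m handwheel '[{"dx":-0.0034,"dy":0,"dz":0.03,"ax":0,"ay":0,"az":0.0},{"dx":-0.0034,"dy":0,"dz":0.06,"ax":0,"ay":0,"az":0.0},{"dx":-0.0034,"dy":0,"dz":0.09,"ax":0,"ay":0,"az":0.0},{"dx":-0.0034,"dy":0,"dz":0.115,"ax":0,"ay":0,"az":0.0},{"dx":-0.0034,"dy":0,"dz":0.12,"ax":0,"ay":0,"az":0.0}]' 160;python3 -m handwheel '[{"dx":0,"dy":0,"dz":0,"ax":0,"ay":0,"az":0.0},{"dx":0,"dy":0,"dz":0,"ax":0,"ay":0,"az":0.0}]'; python3 -c "
from h import *
go(527.5,372.6,34,-86.4)
f=grab('scene');cv2.imwrite('pics/s5.png',cv2.resize(f['image'][200:360,330:530],(800,640))[:600])
"
```

```text
time: 20.52
tool_pos: [0.5254, 0.3717, 0.0361]
tool_rot: [0.002, 0.728, -0.686, -0.001]
contact_force: [0.0, -1.0, 0.6]
gripper_width: 0.369
time: 20.78
tool_pos: [0.5278, 0.3731, 0.0399]
tool_rot: [-0.001, 0.728, -0.685, 0.0]
contact_force: [-0.4, -0.4, 0.5]
gripper_width: 0.373
t 20.77 at [527.8 373.1  39.9] d [0.0005 0.0003 0.0059] turn [-0.003  0.001 -0.003] rows>= 1 F [-0.4 -0.4  0.5] w 0.373 j [ 0.5   0.28  1.69 -0.    1.16  2.01]
```

View pics/s5.png

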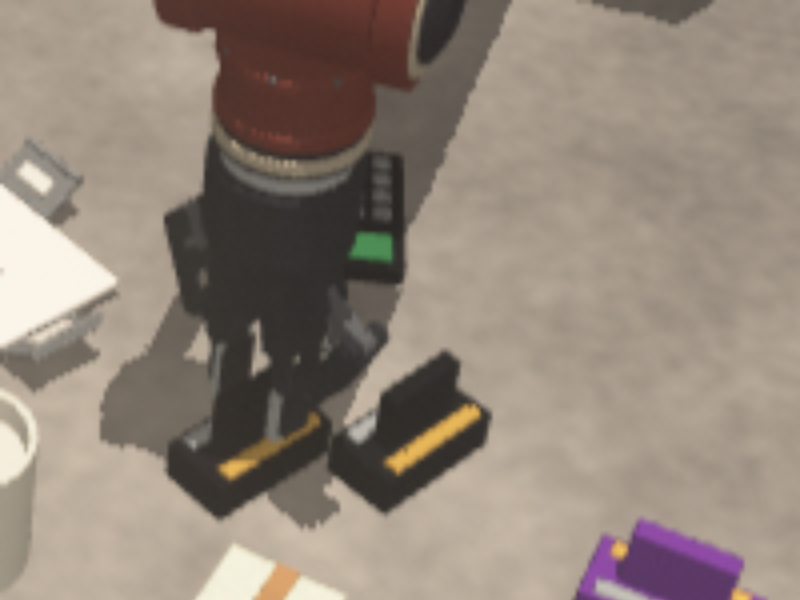

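The fingers straddle the fin of tub 1. Going down 5 mm and closing.

```bash
python3 -m handwheel '[{"dx":0,"dy":0,"dz":0.004,"ax":0,"ay":0,"az":0.0},{"dx":0,"dy":0,"dz":0.004,"ax":0,"ay":0,"az":0.0}]';python3 -m handwheel '[{"dx":0,"dy":0,"dz":0,"ax":0,"ay":0,"az":0.0},{"dx":0,"dy":0,"dz":0,"ax":0,"ay":0,"az":0.0},{"dx":0,"dy":0,"dz":0,"ax":0,"ay":0,"az":0.0},{"dx":0,"dy":0,"dz":0,"ax":0,"ay":0,"az":0.0},{"dx":0,"dy":0,"dz":0,"ax":0,"ay":0,"az":0.0}]' 255;python3 -c "
from h import *
go(527.5,372.6,34,-86.4)"
```

```text
time: 21.08
tool_pos: [0.5265, 0.3725, 0.034]
tool_rot: [0.0, 0.728, -0.685, -0.0]
contact_force: [-0.4, -0.2, -0.3]
gripper_width: 0.371
time: 21.7
tool_pos: [0.5268, 0.3725, 0.0342]
tool_rot: [-0.0, 0.728, -0.685, 0.0]
contact_force: [1.3, -0.6, 1.7]
gripper_width: 0.13
t 21.7 at [526.8 372.5  34.2] d [-0.0001 -0.0007  0.0002] turn [-0.    -0.    -0.003] rows>= 1 F [ 1.3 -0.6  1.7] w 0.13 j [ 0.5   0.29  1.7  -0.    1.16  2.01]
```

```bash
python3 -m handwheel '[{"dx":0,"dy":0,"dz":-0.03,"ax":0,"ay":0,"az":0.0},{"dx":0,"dy":0,"dz":-0.07,"ax":0,"ay":0,"az":0.0},{"dx":0,"dy":0,"dz":-0.12,"ax":0,"ay":0,"az":0.0},{"dx":0,"dy":0,"dz":-0.165,"ax":0,"ay":0,"az":0.0},{"dx":0,"dy":0,"dz":-0.165,"ax":0,"ay":0,"az":0.0}]';python3 -c "
from h import *
go(544.7,-212,190,-84.2)"
```

```text
time: 22.32
tool_pos: [0.5288, 0.3739, 0.2041]
tool_rot: [-0.004, 0.728, -0.685, 0.001]
contact_force: [0.1, -0.1, -2.9]
gripper_width: 0.131
t 22.32 at [528.8 373.9 204.1] d [0.5859 0.0196 0.0116] turn [-0.008  0.004 -0.041] rows>= 10 F [ 0.1 -0.1 -2.9] w 0.131 j [0.5  0.12 1.59 0.   1.43 2.01]
```

```bash
python3 -m handwheel '[{"dx":0.03,"dy":0,"dz":0,"ax":0,"ay":0,"az":0.0},{"dx":0.08,"dy":0,"dz":0,"ax":0,"ay":0,"az":-0.01},{"dx":0.135,"dy":0.005,"dz":0,"ax":0,"ay":0,"az":-0.02},{"dx":0.19,"dy":0.01,"dz":0,"ax":0,"ay":0,"az":-0.041},{"dx":0.245,"dy":0.015,"dz":0,"ax":0,"ay":0,"az":-0.041}]';python3 -c "
from h import *
go(544.7,-212,190,-84.2)"
```

```text
time: 22.95
tool_pos: [0.5247, 0.1254, 0.1958]
tool_rot: [0.002, 0.742, -0.67, -0.002]
contact_force: [-0.1, 0.8, -2.2]
gripper_width: 0.127
t 22.95 at [524.7 125.4 195.8] d [0.3377 0.0143 0.0059] turn [0.004 0.    0.001] rows>= 6 F [-0.1  0.8 -2.2] w 0.127 j [ 0.1  -0.13  1.85  0.    1.43  1.57]
```

```bash
python3 -m handwheel '[{"dx":0.05,"dy":0,"dz":0,"ax":0,"ay":0,"az":0.0},{"dx":0.1,"dy":0,"dz":0,"ax":0,"ay":0,"az":0},{"dx":0.15,"dy":0,"dz":0,"ax":0,"ay":0,"az":0},{"dx":0.2,"dy":0,"dz":0,"ax":0,"ay":0,"az":0},{"dx":0.25,"dy":0,"dz":0,"ax":0,"ay":0,"az":0}]';python3 -c "
from h import *
go(544.7,-212,190,-84.2)"
```

```text
time: 23.58
tool_pos: [0.5503, -0.1226, 0.1958]
tool_rot: [0.001, 0.742, -0.67, -0.002]
contact_force: [-0.1, 0.0, -2.8]
gripper_width: 0.126
t 23.57 at [ 550.3 -122.6  195.8] d [0.0884 0.0146 0.0057] turn [0.004 0.002 0.   ] rows>= 2 F [-0.1  0.  -2.8] w 0.126 j [-0.35 -0.07  1.79  0.    1.42  1.12]
```

```bash
python3 -m handwheel '[{"dx":0.04,"dy":0.014,"dz":0,"ax":0,"ay":0,"az":0.0},{"dx":0.07,"dy":0.014,"dz":0,"ax":0,"ay":0,"az":0},{"dx":0.087,"dy":0.014,"dz":0,"ax":0,"ay":0,"az":0},{"dx":0.087,"dy":0.014,"dz":0.03,"ax":0,"ay":0,"az":0},{"dx":0.087,"dy":0.014,"dz":0.05,"ax":0,"ay":0,"az":0}]';python3 -m handwheel '[{"dx":0,"dy":0,"dz":0,"ax":0,"ay":0,"az":0.0},{"dx":0,"dy":0,"dz":0,"ax":0,"ay":0,"az":0.0},{"dx":0,"dy":0,"dz":0,"ax":0,"ay":0,"az":0.0}]';python3 -c "
from h import *
go(544.7,-212,41,-84.2)
f=grab('scene');cv2.imwrite('pics/s6.png',cv2.resize(f['image'][60:260,160:400],(720,600)))"
```

```text
time: 24.2
tool_pos: [0.5455, -0.2086, 0.146]
tool_rot: [0.0, 0.742, -0.67, -0.002]
contact_force: [0.6, 1.2, -2.9]
gripper_width: 0.129
time: 24.58
tool_pos: [0.5475, -0.2097, 0.1506]
tool_rot: [-0.0, 0.742, -0.67, 0.001]
contact_force: [0.4, -0.9, -2.8]
gripper_width: 0.128
t 24.57 at [ 547.5 -209.7  150.6] d [0.0018 0.0032 0.1096] turn [-0.002 -0.001  0.   ] rows>= 2 F [ 0.4 -0.9 -2.8] w 0.128 j [-0.49  0.02  1.78  0.    1.33  0.98]
```

View pics/s6.png

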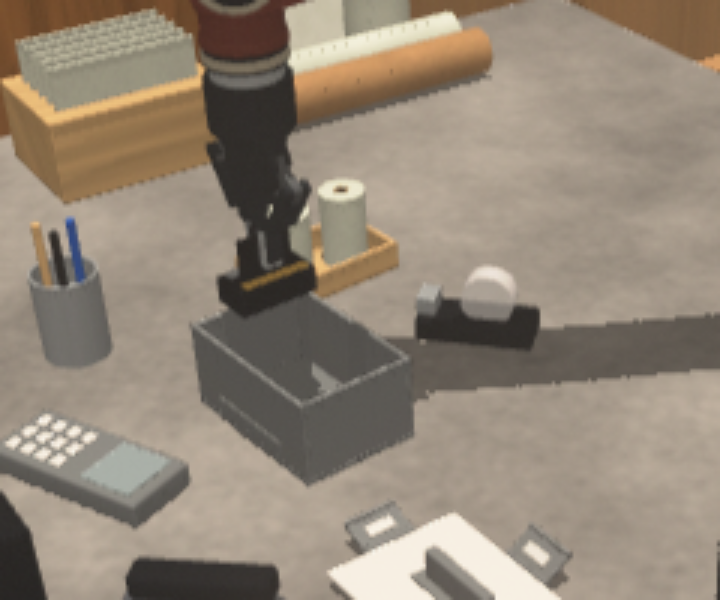

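```bash
python3 -m handwheel '[{"dx":0.0015,"dy":0.002,"dz":0.02,"ax":0,"ay":0,"az":0.0},{"dx":0.0015,"dy":0.002,"dz":0.045,"ax":0,"ay":0,"az":0},{"dx":0.0015,"dy":0.002,"dz":0.07,"ax":0,"ay":0,"az":0},{"dx":0.0015,"dy":0.002,"dz":0.09,"ax":0,"ay":0,"az":0},{"dx":0.0015,"dy":0.002,"dz":0.1,"ax":0,"ay":0,"az":0}]';python3 -m handwheel '[{"dx":0,"dy":0,"dz":0,"ax":0,"ay":0,"az":0.0},{"dx":0,"dy":0,"dz":0,"ax":0,"ay":0,"az":0.0}]';python3 -c "
from h import *
go(544.7,-212,40,-84.2)"
```

```text
time: 25.25
tool_pos: [0.5437, -0.2108, 0.0469]
tool_rot: [0.0, 0.742, -0.67, -0.001]
contact_force: [0.1, -0.7, -2.1]
gripper_width: 0.131
time: 25.5
tool_pos: [0.5456, -0.2117, 0.0502]
tool_rot: [-0.0, 0.742, -0.67, 0.001]
contact_force: [0.2, 0.4, -2.6]
gripper_width: 0.128
t 25.5 at [ 545.6 -211.7   50.2] d [0.0002 0.0009 0.0102] turn [-0.002 -0.001  0.   ] rows>= 1 F [ 0.2  0.4 -2.6] w 0.128 j [-0.5   0.14  1.84 -0.    1.16  0.97]
```

```bash
python3 -m handwheel '[{"dx":0,"dy":0.0005,"dz":0.004,"ax":0,"ay":0,"az":0.0},{"dx":0,"dy":0.0005,"dz":0.007,"ax":0,"ay":0,"az":0},{"dx":0,"dy":0.0005,"dz":0.009,"ax":0,"ay":0,"az":0},{"dx":0,"dy":0.0005,"dz":0.01,"ax":0,"ay":0,"az":0},{"dx":0,"dy":0.0005,"dz":0.01,"ax":0,"ay":0,"az":0}]';python3 -c "
from h import *
go(544.7,-212,39.2,-84.2)"
```

```text
time: 26.12
tool_pos: [0.5443, -0.2114, 0.0392]
tool_rot: [0.0, 0.742, -0.67, 0.0]
contact_force: [-0.5, 0.0, -1.9]
gripper_width: 0.13
t 26.12 at [ 544.3 -211.4   39.2] d [ 0.0007 -0.0003 -0.    ] turn [-0. -0.  0.] rows>= 1 F [-0.5  0.  -1.9] w 0.13 j [-0.5   0.15  1.85 -0.    1.14  0.97]
```

```bash
python3 -m handwheel '[{"dx":0,"dy":0,"dz":0.001,"ax":0,"ay":0,"az":0.0},{"dx":0,"dy":0,"dz":0.001,"ax":0,"ay":0,"az":0},{"dx":0,"dy":0,"dz":0.001,"ax":0,"ay":0,"az":0}]';python3 -m handwheel '[{"dx":0,"dy":0,"dz":-0.001,"ax":0,"ay":0,"az":0},{"dx":0,"dy":0,"dz":-0.001,"ax":0,"ay":0,"az":0},{"dx":0,"dy":0,"dz":-0.001,"ax":0,"ay":0,"az":0}]' 160;python3 -m handwheel '[{"dx":0,"dy":0,"dz":-0.03,"ax":0,"ay":0,"az":0},{"dx":0,"dy":0,"dz":-0.08,"ax":0,"ay":0,"az":0},{"dx":0,"dy":0,"dz":-0.14,"ax":0,"ay":0,"az":0},{"dx":0,"dy":0,"dz":-0.16,"ax":0,"ay":0,"az":0},{"dx":0,"dy":0,"dz":-0.16,"ax":0,"ay":0,"az":0}]';python3 -c "
from h import *
go(455.5,416.7,190,-85.5)"
```

```text
time: 26.5
tool_pos: [0.5443, -0.2114, 0.0391]
tool_rot: [0.0, 0.742, -0.67, -0.0]
contact_force: [-5.0, 1.3, 5.5]
gripper_width: 0.131
time: 26.88
tool_pos: [0.5445, -0.2114, 0.0391]
tool_rot: [-0.0, 0.742, -0.67, 0.0]
contact_force: [-0.1, -1.0, -0.6]
gripper_width: 0.377
time: 27.5
tool_pos: [0.5452, -0.2118, 0.2009]
tool_rot: [-0.0, 0.742, -0.67, 0.002]
contact_force: [-0.3, -0.2, -1.2]
gripper_width: 0.374
t 27.5 at [ 545.2 -211.8  200.9] d [-0.6344  0.0258  0.0095] turn [-0.003 -0.002  0.023] rows>= 11 F [-0.3 -0.2 -1.2] w 0.374 j [-0.5  -0.02  1.74  0.    1.42  0.97]
```

```bash
python3 -m handwheel '[{"dx":-0.06,"dy":0.002,"dz":0,"ax":0,"ay":0,"az":0.0},{"dx":-0.12,"dy":0.005,"dz":0,"ax":0,"ay":0,"az":0},{"dx":-0.18,"dy":0.007,"dz":0,"ax":0,"ay":0,"az":0},{"dx":-0.24,"dy":0.01,"dz":0,"ax":0,"ay":0,"az":0.02},{"dx":-0.3,"dy":0.012,"dz":0,"ax":0,"ay":0,"az":0.02}]';python3 -m handwheel '[{"dx":-0.06,"dy":0.002,"dz":0,"ax":0,"ay":0,"az":0.0},{"dx":-0.12,"dy":0.005,"dz":0,"ax":0,"ay":0,"az":0},{"dx":-0.18,"dy":0.007,"dz":0,"ax":0,"ay":0,"az":0},{"dx":-0.22,"dy":0.01,"dz":0,"ax":0,"ay":0,"az":0},{"dx":-0.24,"dy":0.012,"dz":0,"ax":0,"ay":0,"az":0}]';python3 - <<'E'
from h import *
from m import rect
f=grab('scene');P=cloud(f);A=np.ones((480,640),bool)
rect(f,P,A,.055,.07,(412,280,45,45),'tub2fin')
f=grab('top');P=cloud(f);A=np.ones((480,640),bool)
rect(f,P,A,.055,.07,(170,240,45,50),'tub2fin top')
rect(f,P,A,.055,.08,(390,205,70,50),'tub1fin top')
rect(f,P,A,.025,.04,(390,205,70,50),'tub1body')
cv2.imwrite("pics/t7.png",f["image"])
go(455.5,416.7,130,-85.5)
E
```

```text
time: 28.12
tool_pos: [0.4999, 0.0876, 0.1957]
tool_rot: [0.002, 0.735, -0.678, -0.002]
contact_force: [-0.0, 0.4, -1.1]
gripper_width: 0.375
time: 28.75
tool_pos: [0.4686, 0.3253, 0.1957]
tool_rot: [0.002, 0.736, -0.677, -0.001]
contact_force: [0.4, -0.6, -0.0]
gripper_width: 0.375
tub2fin n 145 rect [454.5 417.1] [53. 14.] ang 5.5 mean [457.5 418.7  62.3] z [55.9 63.1 65.8]
tub2fin top n 108 rect [452.7 415.8] [47.5 13.4] ang 5.3 mean [452.4 414.9  63.1] z [57.5 63.3 67.9]
tub1fin top n 377 rect [ 540.5 -171.5] [117.9 176. ] ang 3.8 mean [ 562.2 -203.    67.7] z [56.7 67.9 78.4]
tub1body n 518 rect [ 540.  -179.8] [115.7 160. ] ang 5.1 mean [ 550.  -209.4   33.2] z [27.1 33.5 38.6]
t 28.85 at [469.3 324.7 196.7] d [-0.0929  0.0059  0.0666] turn [ 0.003 -0.002  0.005] rows>= 2 F [-0.3 -0.7  0.4] w 0.374 j [ 0.47 -0.05  1.77 -0.    1.42  1.96]
```

View pics/t7.png

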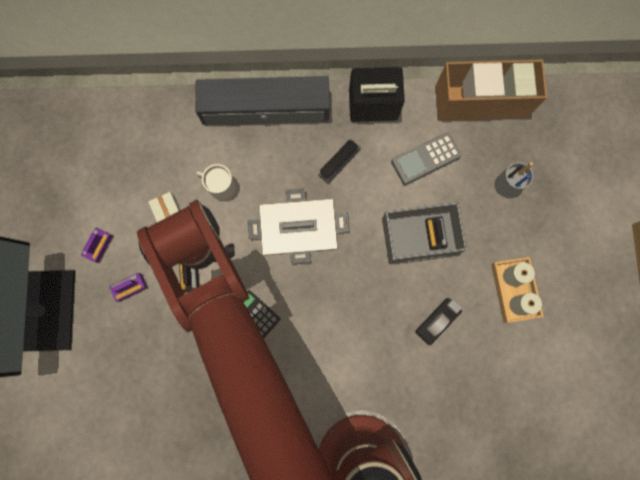

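Tub 1 is upright in the box at top (436,232). Tub 2 sits at about (454, 416) mm.

```bash
python3 -m handwheel '[{"dx":-0.045,"dy":0.006,"dz":0,"ax":0,"ay":0,"az":0.0},{"dx":-0.08,"dy":0.006,"dz":0.01,"ax":0,"ay":0,"az":0},{"dx":-0.091,"dy":0.006,"dz":0.04,"ax":0,"ay":0,"az":0},{"dx":-0.091,"dy":0.006,"dz":0.08,"ax":0,"ay":0,"az":0},{"dx":-0.091,"dy":0.006,"dz":0.1,"ax":0,"ay":0,"az":0}]';python3 -m handwheel '[{"dx":0,"dy":0,"dz":0,"ax":0,"ay":0,"az":0.0},{"dx":0,"dy":0,"dz":0,"ax":0,"ay":0,"az":0.0},{"dx":0,"dy":0,"dz":0,"ax":0,"ay":0,"az":0.0}]';python3 -c "
from h import *
go(454.3,416.3,34,-85.2)"
```

```text
time: 29.48
tool_pos: [0.4563, 0.4119, 0.0956]
tool_rot: [0.003, 0.735, -0.678, -0.0]
contact_force: [-0.2, 0.1, 0.7]
gripper_width: 0.37
time: 29.85
tool_pos: [0.4584, 0.4149, 0.1013]
tool_rot: [-0.002, 0.735, -0.678, 0.0]
contact_force: [0.0, 0.4, -0.4]
gripper_width: 0.369
t 29.85 at [458.4 414.9 101.3] d [-0.0016  0.0042  0.0673] turn [-0.003  0.002 -0.003] rows>= 2 F [ 0.   0.4 -0.4] w 0.369 j [ 0.62  0.15  1.74 -0.    1.25  2.11]
```

```bash
python3 -m handwheel '[{"dx":-0.001,"dy":0.003,"dz":0.02,"ax":0,"ay":0,"az":0.0},{"dx":-0.001,"dy":0.003,"dz":0.045,"ax":0,"ay":0,"az":0},{"dx":-0.001,"dy":0.003,"dz":0.065,"ax":0,"ay":0,"az":0},{"dx":-0.001,"dy":0.003,"dz":0.065,"ax":0,"ay":0,"az":0}]';python3 -m handwheel '[{"dx":0,"dy":0,"dz":0,"ax":0,"ay":0,"az":0.0},{"dx":0,"dy":0,"dz":0,"ax":0,"ay":0,"az":0.0},{"dx":0,"dy":0,"dz":0,"ax":0,"ay":0,"az":0.0}]';python3 -c "
from h import *
go(454.3,416.3,34,-85.2)"
```

```text
time: 30.35
tool_pos: [0.4523, 0.414, 0.0311]
tool_rot: [0.003, 0.735, -0.678, -0.001]
contact_force: [0.4, 0.1, -0.7]
gripper_width: 0.376
time: 30.72
tool_pos: [0.4547, 0.4155, 0.0351]
tool_rot: [-0.001, 0.735, -0.678, 0.0]
contact_force: [-0.6, -0.8, -0.0]
gripper_width: 0.371
t 30.73 at [454.7 415.5  35.1] d [-0.0008  0.0003  0.0011] turn [-0.001  0.001 -0.003] rows>= 1 F [-0.6 -0.8 -0. ] w 0.371 j [0.62 0.22 1.77 0.   1.14 2.11]
```

```bash
python3 -m handwheel '[{"dx":0,"dy":0,"dz":0,"ax":0,"ay":0,"az":0.0},{"dx":0,"dy":0,"dz":0,"ax":0,"ay":0,"az":0.0},{"dx":0,"dy":0,"dz":0,"ax":0,"ay":0,"az":0.0},{"dx":0,"dy":0,"dz":0,"ax":0,"ay":0,"az":0.0},{"dx":0,"dy":0,"dz":0,"ax":0,"ay":0,"az":0.0}]' 255;python3 -m handwheel '[{"dx":0,"dy":0,"dz":-0.03,"ax":0,"ay":0,"az":0.0},{"dx":0,"dy":0,"dz":-0.07,"ax":0,"ay":0,"az":0.0},{"dx":0,"dy":0,"dz":-0.12,"ax":0,"ay":0,"az":0.0},{"dx":0,"dy":0,"dz":-0.165,"ax":0,"ay":0,"az":0.0},{"dx":0,"dy":0,"dz":-0.165,"ax":0,"ay":0,"az":0.0}]';python3 -c "
from h import *
go(536.7,-132.4,190,-84.2)
for n in('scene','top'):
    f=grab(n);cv2.imwrite(f'pics/{n}8.png',f['image'])"
```

```text
time: 31.35
tool_pos: [0.4543, 0.4154, 0.0345]
tool_rot: [-0.0, 0.735, -0.678, 0.0]
contact_force: [-0.4, 0.7, 3.5]
gripper_width: 0.127
time: 31.98
tool_pos: [0.456, 0.4163, 0.2037]
tool_rot: [-0.004, 0.735, -0.678, 0.001]
contact_force: [-0.1, 0.9, -2.4]
gripper_width: 0.126
t 31.98 at [456.  416.3 203.7] d [ 0.5535 -0.0358  0.0118] turn [-0.007  0.004 -0.02 ] rows>= 9 F [-0.1  0.9 -2.4] w 0.126 j [ 0.62  0.05  1.66 -0.    1.42  2.11]
```

View pics/scene8.png

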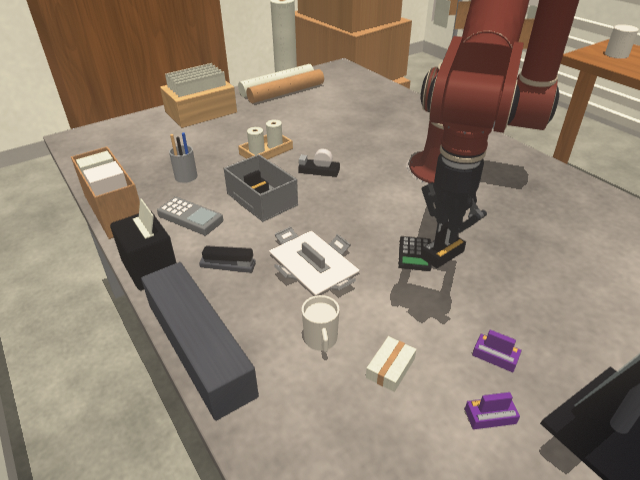

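Tub 2 is held, seen at scene (447,250), and no other black tub is in view. I'm carrying it to the box.

```bash
python3 -m handwheel '[{"dx":0.03,"dy":-0.002,"dz":0,"ax":0,"ay":0,"az":0.0},{"dx":0.08,"dy":-0.005,"dz":0,"ax":0,"ay":0,"az":-0.01},{"dx":0.135,"dy":-0.009,"dz":0,"ax":0,"ay":0,"az":-0.02},{"dx":0.19,"dy":-0.012,"dz":0,"ax":0,"ay":0,"az":-0.02},{"dx":0.245,"dy":-0.016,"dz":0,"ax":0,"ay":0,"az":-0.02}]';python3 -m handwheel '[{"dx":0.05,"dy":-0.003,"dz":0,"ax":0,"ay":0,"az":0.0},{"dx":0.1,"dy":-0.007,"dz":0,"ax":0,"ay":0,"az":0},{"dx":0.15,"dy":-0.01,"dz":0,"ax":0,"ay":0,"az":0},{"dx":0.2,"dy":-0.014,"dz":0,"ax":0,"ay":0,"az":0},{"dx":0.25,"dy":-0.016,"dz":0,"ax":0,"ay":0,"az":0}]';python3 -c "
from h import *
go(536.7,-132.4,150,-84.2)"
```

```text
time: 32.7
tool_pos: [0.4881, 0.1702, 0.1954]
tool_rot: [0.002, 0.742, -0.67, -0.002]
contact_force: [0.6, -0.5, -1.4]
gripper_width: 0.124
time: 33.33
tool_pos: [0.5295, -0.0761, 0.1954]
tool_rot: [0.001, 0.742, -0.67, -0.003]
contact_force: [0.4, 0.0, -1.2]
gripper_width: 0.125
t 33.33 at [529.5 -76.1 195.4] d [ 0.0568 -0.0018  0.0453] turn [ 0.005  0.002 -0.   ] rows>= 2 F [ 0.4  0.  -1.2] w 0.125 j [-0.28 -0.14  1.86 -0.    1.43  1.19]
```

```bash
python3 -m handwheel '[{"dx":0.03,"dy":-0.001,"dz":0,"ax":0,"ay":0,"az":0.0},{"dx":0.05,"dy":-0.001,"dz":0,"ax":0,"ay":0,"az":0},{"dx":0.056,"dy":-0.001,"dz":0.01,"ax":0,"ay":0,"az":0},{"dx":0.056,"dy":-0.001,"dz":0.03,"ax":0,"ay":0,"az":0},{"dx":0.056,"dy":-0.001,"dz":0.045,"ax":0,"ay":0,"az":0}]';python3 -m handwheel '[{"dx":0,"dy":0,"dz":0,"ax":0,"ay":0,"az":0.0},{"dx":0,"dy":0,"dz":0,"ax":0,"ay":0,"az":0.0},{"dx":0,"dy":0,"dz":0,"ax":0,"ay":0,"az":0.0}]';python3 -c "
from h import *
go(536.7,-132.4,40,-84.2)
f=grab('scene');cv2.imwrite('pics/s9.png',cv2.resize(f['image'][60:260,160:400],(720,600)))"
```

```text
time: 33.95
tool_pos: [0.5367, -0.129, 0.1513]
tool_rot: [0.0, 0.742, -0.67, -0.002]
contact_force: [-0.0, -0.1, -1.5]
gripper_width: 0.128
time: 34.33
tool_pos: [0.5384, -0.1305, 0.1551]
tool_rot: [-0.0, 0.742, -0.67, 0.001]
contact_force: [0.3, 0.4, -1.9]
gripper_width: 0.126
t 34.33 at [ 538.4 -130.5  155.1] d [0.0016 0.0021 0.1151] turn [-0.002 -0.001  0.   ] rows>= 2 F [ 0.3  0.4 -1.9] w 0.126 j [-0.37 -0.06  1.85  0.    1.34  1.1 ]
```

View pics/s9.png

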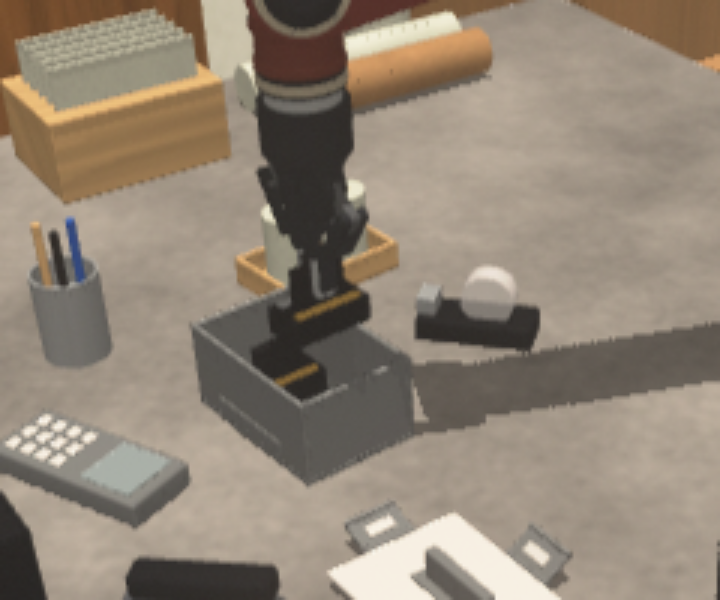

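Run:
```python
from h import *
f=grab('scene');P=cloud(f)
print(proj(f,[[.5447,-.212,.069],[.5367,-.1324,.069],[.5384,-.1305,.155]]))
for u,v in((257,175),(258,184),(263,180),(250,178)): print(u,v,np.round(P[v,u]*1000))
```

```text
(array([251.50142612, 268.14483358, 265.59051998]), array([172.83497028, 184.66510052, 157.12071837]))
257 175 [ 531. -206.   60.]
258 184 [ 535. -198.   36.]
263 180 [ 509. -216.   30.]
250 178 [ 554. -205.   59.]
```

The depth shows tub 1 still at y≈-0.21, where I put it. The slot for tub 2 is free, so I'm lowering.

```bash
python3 -m handwheel '[{"dx":0.0015,"dy":0.001,"dz":0.02,"ax":0,"ay":0,"az":0.0},{"dx":0.0015,"dy":0.001,"dz":0.045,"ax":0,"ay":0,"az":0},{"dx":0.0015,"dy":0.001,"dz":0.07,"ax":0,"ay":0,"az":0},{"dx":0.0015,"dy":0.001,"dz":0.09,"ax":0,"ay":0,"az":0},{"dx":0.0015,"dy":0.001,"dz":0.102,"ax":0,"ay":0,"az":0}]';python3 -m handwheel '[{"dx":0,"dy":0,"dz":0,"ax":0,"ay":0,"az":0.0},{"dx":0,"dy":0,"dz":0,"ax":0,"ay":0,"az":0.0}]';python3 -c "
from h import *
go(536.7,-132.4,39,-84.2)"
```

```text
time: 35.05
tool_pos: [0.536, -0.1318, 0.05]
tool_rot: [0.0, 0.742, -0.67, -0.001]
contact_force: [0.5, 0.0, -1.6]
gripper_width: 0.127
time: 35.3
tool_pos: [0.5378, -0.1324, 0.053]
tool_rot: [-0.0, 0.742, -0.67, 0.001]
contact_force: [0.3, -0.3, -2.4]
gripper_width: 0.132
t 35.3 at [ 537.8 -132.4   53. ] d [-0.0001  0.0011  0.014 ] turn [-0.002 -0.001  0.   ] rows>= 1 F [ 0.3 -0.3 -2.4] w 0.132 j [-0.38  0.06  1.92 -0.    1.16  1.09]
```

```bash
python3 -m handwheel '[{"dx":0,"dy":0.0005,"dz":0.005,"ax":0,"ay":0,"az":0.0},{"dx":0,"dy":0.0005,"dz":0.009,"ax":0,"ay":0,"az":0},{"dx":0,"dy":0.0005,"dz":0.012,"ax":0,"ay":0,"az":0},{"dx":0,"dy":0.0005,"dz":0.013,"ax":0,"ay":0,"az":0},{"dx":0,"dy":0.0005,"dz":0.013,"ax":0,"ay":0,"az":0}]';python3 -m handwheel '[{"dx":0,"dy":0,"dz":0.001,"ax":0,"ay":0,"az":0.0},{"dx":0,"dy":0,"dz":0.001,"ax":0,"ay":0,"az":0},{"dx":0,"dy":0,"dz":0.001,"ax":0,"ay":0,"az":0}]'
```

```text
time: 35.92
tool_pos: [0.5365, -0.1321, 0.0395]
tool_rot: [0.0, 0.742, -0.67, -0.0]
contact_force: [-1.8, 1.5, 2.7]
gripper_width: 0.129
time: 36.3
tool_pos: [0.5365, -0.1321, 0.0395]
tool_rot: [0.0, 0.742, -0.67, -0.0]
contact_force: [-5.9, 2.1, 8.5]
gripper_width: 0.127
```

Contact. I'm releasing, lifting, and turning towards the lid.

```bash
python3 -m handwheel '[{"dx":0,"dy":0,"dz":-0.001,"ax":0,"ay":0,"az":0},{"dx":0,"dy":0,"dz":-0.001,"ax":0,"ay":0,"az":0},{"dx":0,"dy":0,"dz":-0.001,"ax":0,"ay":0,"az":0}]' 160;python3 -m handwheel '[{"dx":0,"dy":0,"dz":-0.03,"ax":0,"ay":0,"az":0},{"dx":0,"dy":0,"dz":-0.08,"ax":0,"ay":0,"az":0},{"dx":0,"dy":0,"dz":-0.14,"ax":0,"ay":0,"az":0},{"dx":0,"dy":0,"dz":-0.16,"ax":0,"ay":0,"az":0},{"dx":0,"dy":0,"dz":-0.16,"ax":0,"ay":0,"az":0}]';python3 -c "
from h import *
go(574.5,139,150,3.2)"
```

```text
time: 36.67
tool_pos: [0.5365, -0.1322, 0.039]
tool_rot: [-0.0, 0.742, -0.67, 0.0]
contact_force: [0.6, 0.3, -0.6]
gripper_width: 0.373
time: 37.3
tool_pos: [0.5374, -0.1325, 0.2008]
tool_rot: [-0.001, 0.742, -0.67, 0.002]
contact_force: [0.0, 0.1, -0.1]
gripper_width: 0.378
t 37.3 at [ 537.4 -132.5  200.8] d [-0.2664 -0.0642  0.0505] turn [-1.000e-03 -4.000e-03 -1.525e+00] rows>= 9 F [ 0.   0.1 -0.1] w 0.378 j [-0.38 -0.1   1.81  0.    1.42  1.09]
```

```bash
python3 -m handwheel '[{"dx":-0.045,"dy":-0.01,"dz":0,"ax":0,"ay":0,"az":-0.18},{"dx":-0.1,"dy":-0.02,"dz":0,"ax":0,"ay":0,"az":-0.36},{"dx":-0.15,"dy":-0.035,"dz":0,"ax":0,"ay":0,"az":-0.54},{"dx":-0.2,"dy":-0.05,"dz":0,"ax":0,"ay":0,"az":-0.72},{"dx":-0.24,"dy":-0.06,"dz":0,"ax":0,"ay":0,"az":-0.9}]';python3 -c "
from h import *
go(574.5,139,150,3.2)"
```

```text
time: 37.92
tool_pos: [0.5704, 0.1146, 0.1953]
tool_rot: [0.001, 0.961, -0.278, -0.003]
contact_force: [0.6, -0.6, 0.4]
gripper_width: 0.375
t 37.92 at [570.4 114.6 195.3] d [-0.0093 -0.023   0.0453] turn [ 0.002  0.005 -0.619] rows>= 4 F [ 0.6 -0.6  0.4] w 0.375 j [ 0.07 -0.02  1.75  0.    1.42  0.63]
```

```bash
python3 -m handwheel '[{"dx":-0.004,"dy":-0.01,"dz":0,"ax":0,"ay":0,"az":-0.17},{"dx":-0.0093,"dy":-0.022,"dz":0.01,"ax":0,"ay":0,"az":-0.34},{"dx":-0.0093,"dy":-0.023,"dz":0.03,"ax":0,"ay":0,"az":-0.5},{"dx":-0.0093,"dy":-0.023,"dz":0.06,"ax":0,"ay":0,"az":-0.618},{"dx":-0.0093,"dy":-0.023,"dz":0.09,"ax":0,"ay":0,"az":-0.618}]';python3 -m handwheel '[{"dx":0,"dy":0,"dz":0,"ax":0,"ay":0,"az":0.0},{"dx":0,"dy":0,"dz":0,"ax":0,"ay":0,"az":0.0},{"dx":0,"dy":0,"dz":0,"ax":0,"ay":0,"az":0.0}]';python3 -c "
from h import *
go(574.5,139,19,3.2)
from m import rect
f=grab('scene');P=cloud(f);A=np.ones((480,640),bool)
rect(f,P,A,.037,.05,(290,235,45,45),'lidfin')
cv2.imwrite('pics/s10.png',cv2.resize(f['image'][140:340,200:440],(720,600)))
f=grab('top');cv2.imwrite('pics/t10.png',cv2.resize(f['image'][180:330,360:560],(800,600)))"
```

```text
time: 38.55
tool_pos: [0.5744, 0.137, 0.1047]
tool_rot: [0.0, 1.0, 0.025, -0.003]
contact_force: [0.1, -0.1, -0.7]
gripper_width: 0.377
time: 38.92
tool_pos: [0.5774, 0.1372, 0.1105]
tool_rot: [-0.0, 1.0, 0.024, 0.001]
contact_force: [1.1, 0.6, 0.5]
gripper_width: 0.375
t 38.92 at [577.4 137.2 110.5] d [-0.003  -0.002   0.0915] turn [-0.    -0.002 -0.007] rows>= 2 F [1.1 0.6 0.5] w 0.375 j [0.11 0.08 1.79 0.   1.27 0.06]
lidfin n 163 rect [575.3 140.7] [14.1 83.7] ang 0.5 mean [575.8 142.3  43.9] z [38.  44.7 47.6]
```

View pics/s10.png

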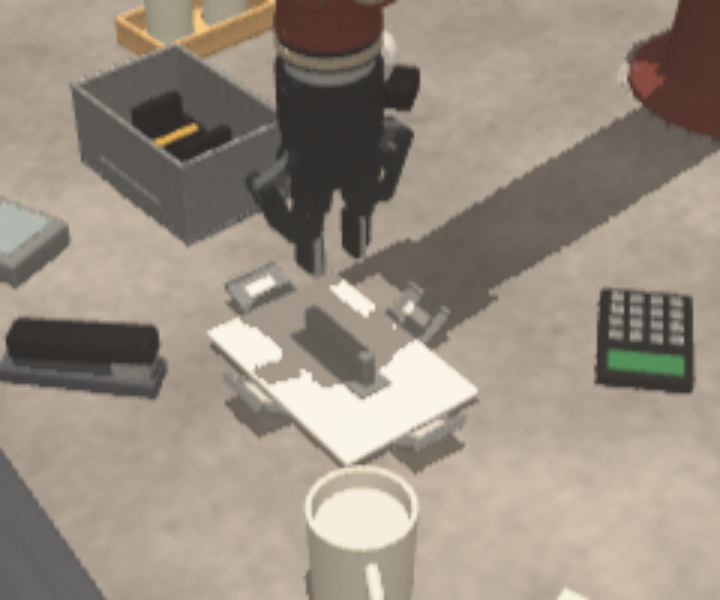

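View pics/t10.png

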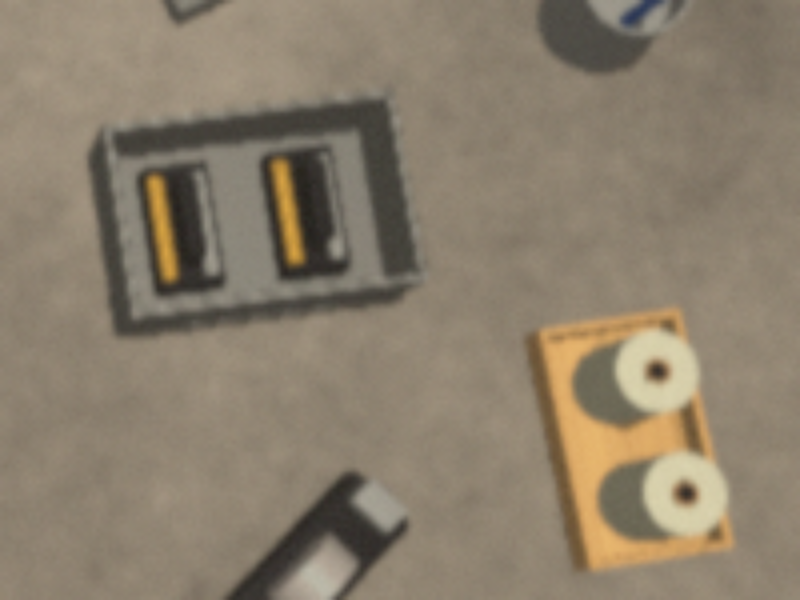

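Both tubs stand flat in the box and both rolls are in the tray. Now the lid.

```bash
python3 -m handwheel '[{"dx":-0.001,"dy":-0.001,"dz":0.02,"ax":0,"ay":0,"az":0.0},{"dx":-0.001,"dy":-0.001,"dz":0.045,"ax":0,"ay":0,"az":0},{"dx":-0.001,"dy":-0.001,"dz":0.065,"ax":0,"ay":0,"az":0},{"dx":-0.001,"dy":-0.001,"dz":0.08,"ax":0,"ay":0,"az":0},{"dx":-0.001,"dy":-0.001,"dz":0.08,"ax":0,"ay":0,"az":0}]';python3 -m handwheel '[{"dx":0,"dy":0,"dz":0,"ax":0,"ay":0,"az":0.0},{"dx":0,"dy":0,"dz":0,"ax":0,"ay":0,"az":0.0},{"dx":0,"dy":0,"dz":0,"ax":0,"ay":0,"az":0.0}]';python3 -c "
from h import *
go(574.5,139,20,3.2)"
```

```text
time: 39.65
tool_pos: [0.5741, 0.1379, 0.0272]
tool_rot: [0.0, 1.0, 0.024, -0.002]
contact_force: [-0.1, 0.4, -0.1]
gripper_width: 0.373
time: 40.02
tool_pos: [0.5761, 0.1381, 0.03]
tool_rot: [-0.0, 1.0, 0.024, 0.001]
contact_force: [0.1, -0.1, 1.0]
gripper_width: 0.37
t 40.02 at [576.1 138.1  30. ] d [-0.0015 -0.001   0.01  ] turn [-0.    -0.002 -0.007] rows>= 1 F [ 0.1 -0.1  1. ] w 0.37 j [0.11 0.18 1.83 0.   1.13 0.06]
```

```bash
python3 -m handwheel '[{"dx":-0.001,"dy":-0.001,"dz":0.004,"ax":0,"ay":0,"az":-0.007},{"dx":-0.001,"dy":-0.001,"dz":0.008,"ax":0,"ay":0,"az":-0.007},{"dx":-0.001,"dy":-0.001,"dz":0.009,"ax":0,"ay":0,"az":-0.007},{"dx":-0.001,"dy":-0.001,"dz":0.009,"ax":0,"ay":0,"az":-0.007}]';python3 -c "
from h import *
go(574.5,139,20,3.2)";python3 -m handwheel '[{"dx":0,"dy":0,"dz":0,"ax":0,"ay":0,"az":0.0},{"dx":0,"dy":0,"dz":0,"ax":0,"ay":0,"az":0.0},{"dx":0,"dy":0,"dz":0,"ax":0,"ay":0,"az":0.0},{"dx":0,"dy":0,"dz":0,"ax":0,"ay":0,"az":0.0},{"dx":0,"dy":0,"dz":0,"ax":0,"ay":0,"az":0.0}]' 255;python3 -c "
from h import *
go(574.5,139,20,3.2)"
```

```text
time: 40.52
tool_pos: [0.5742, 0.139, 0.0198]
tool_rot: [0.0, 1.0, 0.028, -0.0]
contact_force: [-0.1, -0.1, -0.9]
gripper_width: 0.369
t 40.52 at [574.2 139.   19.8] d [ 0.0003 -0.     -0.0002] turn [ 0.  0. -0.] rows>= 1 F [-0.1 -0.1 -0.9] w 0.369 j [ 0.11  0.19  1.84 -0.    1.11  0.06]
time: 41.15
tool_pos: [0.5748, 0.139, 0.0203]
tool_rot: [-0.0, 1.0, 0.028, 0.0]
contact_force: [1.8, 0.3, -0.2]
gripper_width: 0.127
t 41.15 at [574.8 139.   20.3] d [-0.0003  0.      0.0003] turn [-0.    -0.001 -0.   ] rows>= 1 F [ 1.8  0.3 -0.2] w 0.127 j [ 0.11  0.19  1.84 -0.    1.11  0.06]
```

```bash
python3 -m handwheel '[{"dx":0,"dy":0,"dz":-0.02,"ax":0,"ay":0,"az":0.0},{"dx":0,"dy":0,"dz":-0.06,"ax":0,"ay":0,"az":0.0},{"dx":0,"dy":0,"dz":-0.11,"ax":0,"ay":0,"az":0.0},{"dx":0,"dy":0,"dz":-0.16,"ax":0,"ay":0,"az":0.0},{"dx":0,"dy":0,"dz":-0.18,"ax":0,"ay":0,"az":0.0}]';python3 -m handwheel '[{"dx":0,"dy":0,"dz":0,"ax":0,"ay":0,"az":0.0},{"dx":0,"dy":0,"dz":0,"ax":0,"ay":0,"az":0.0},{"dx":0,"dy":0,"dz":0,"ax":0,"ay":0,"az":0.0}]'; python3 -c "
from h import *
go(540.7,-172.2,200,5.8)
for n in('scene','top'):
    f=grab(n);cv2.imwrite(f'pics/{n}11.png',f['image'])"
```

```text
time: 41.78
tool_pos: [0.5755, 0.1392, 0.2044]
tool_rot: [-0.0, 1.0, 0.028, 0.003]
contact_force: [1.5, 0.3, -4.3]
gripper_width: 0.131
time: 42.15
tool_pos: [0.5728, 0.1388, 0.1969]
tool_rot: [0.0, 1.0, 0.028, -0.003]
contact_force: [-0.6, 0.3, -4.8]
gripper_width: 0.129
t 42.15 at [572.8 138.8 196.9] d [-0.0493  0.3088 -0.0028] turn [ 0.     0.005 -0.046] rows>= 6 F [-0.6  0.3 -4.8] w 0.129 j [ 0.11 -0.    1.73  0.    1.42  0.06]
```

View pics/scene11.png

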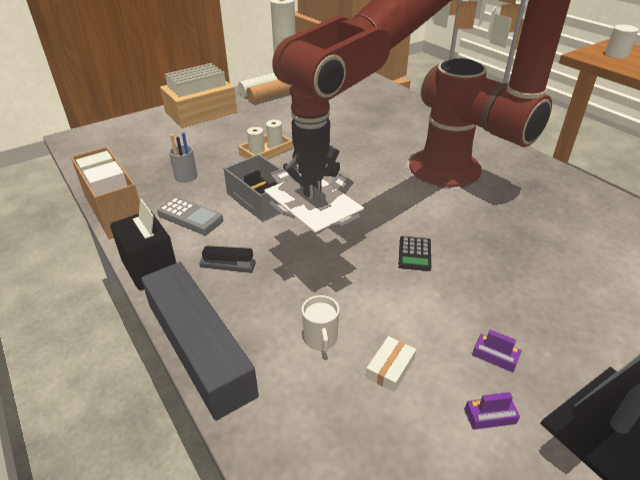

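```bash
python3 -m handwheel '[{"dx":-0.004,"dy":0.025,"dz":0,"ax":0,"ay":0,"az":0},{"dx":-0.01,"dy":0.06,"dz":0,"ax":0,"ay":0,"az":-0.01},{"dx":-0.016,"dy":0.1,"dz":0,"ax":0,"ay":0,"az":-0.02},{"dx":-0.022,"dy":0.14,"dz":0,"ax":0,"ay":0,"az":-0.03},{"dx":-0.029,"dy":0.18,"dz":0,"ax":0,"ay":0,"az":-0.046}]';python3 -m handwheel '[{"dx":-0.006,"dy":0.035,"dz":0,"ax":0,"ay":0,"az":0},{"dx":-0.012,"dy":0.07,"dz":0,"ax":0,"ay":0,"az":0},{"dx":-0.018,"dy":0.1,"dz":0,"ax":0,"ay":0,"az":0},{"dx":-0.02,"dy":0.12,"dz":0,"ax":0,"ay":0,"az":0},{"dx":-0.02,"dy":0.12,"dz":0,"ax":0,"ay":0,"az":0}]';python3 -c "
from h import *
go(540.7,-172.2,130,5.8)"
```

```text
time: 42.88
tool_pos: [0.5549, -0.0435, 0.1994]
tool_rot: [-0.0, 0.999, 0.051, -0.0]
contact_force: [0.9, -0.2, -3.9]
gripper_width: 0.131
time: 43.5
tool_pos: [0.5476, -0.1646, 0.1997]
tool_rot: [-0.0, 0.999, 0.05, -0.0]
contact_force: [0.9, 0.8, -4.0]
gripper_width: 0.131
t 43.5 at [ 547.6 -164.6  199.7] d [-0.0076  0.0069  0.0697] turn [-0.001  0.001 -0.002] rows>= 2 F [ 0.9  0.8 -4. ] w 0.131 j [-0.42 -0.05  1.77  0.    1.42 -0.52]
```

```bash
python3 -m handwheel '[{"dx":-0.007,"dy":0.0065,"dz":0,"ax":0,"ay":0,"az":0},{"dx":-0.007,"dy":0.0065,"dz":0.02,"ax":0,"ay":0,"az":0},{"dx":-0.007,"dy":0.0065,"dz":0.045,"ax":0,"ay":0,"az":0},{"dx":-0.007,"dy":0.0065,"dz":0.065,"ax":0,"ay":0,"az":0},{"dx":-0.007,"dy":0.0065,"dz":0.068,"ax":0,"ay":0,"az":0}]';python3 -m handwheel '[{"dx":0,"dy":0,"dz":0,"ax":0,"ay":0,"az":0.0},{"dx":0,"dy":0,"dz":0,"ax":0,"ay":0,"az":0.0},{"dx":0,"dy":0,"dz":0,"ax":0,"ay":0,"az":0.0},{"dx":0,"dy":0,"dz":0,"ax":0,"ay":0,"az":0.0}]'; python3 -c "
from h import *
go(540.7,-172.2,110,5.8)
f=grab('scene');cv2.imwrite('pics/s12.png',cv2.resize(f['image'][110:260,160:360],(800,600)))"
```

```text
time: 44.12
tool_pos: [0.5397, -0.1697, 0.1289]
tool_rot: [-0.001, 0.999, 0.051, -0.002]
contact_force: [0.0, 0.4, -4.9]
gripper_width: 0.123
time: 44.62
tool_pos: [0.5417, -0.1711, 0.1327]
tool_rot: [0.0, 0.999, 0.051, 0.0]
contact_force: [-0.8, -0.1, -3.9]
gripper_width: 0.122
t 44.62 at [ 541.7 -171.1  132.7] d [-0.0011  0.001   0.0227] turn [ 0.001 -0.001  0.   ] rows>= 1 F [-0.8 -0.1 -3.9] w 0.122 j [-0.44 -0.    1.84  0.    1.3  -0.54]
```

View pics/s12.png

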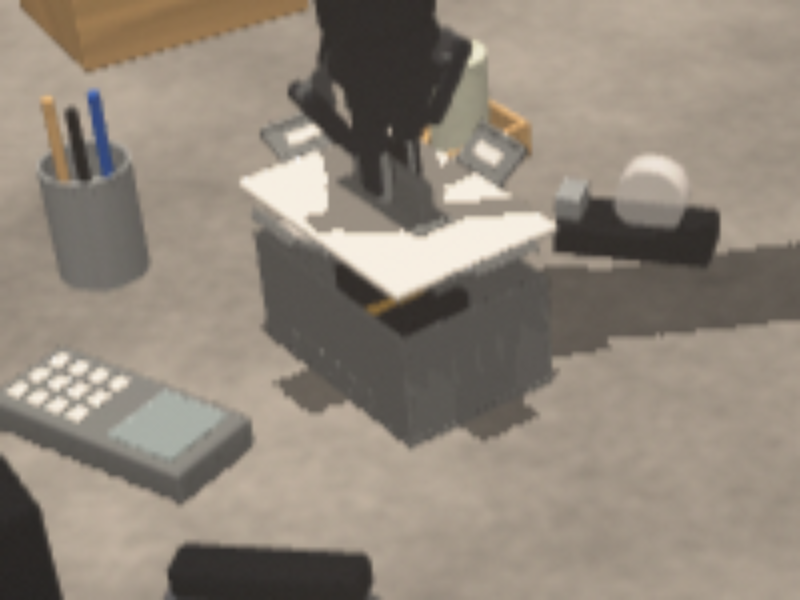

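```bash
cat > lid.py <<'E'
from h import *
def lid(n,hlo,hhi):
    f=grab(n);P=cloud(f);h=cv2.cvtColor(f['image'],cv2.COLOR_BGR2HSV)
    m=(h[...,2]>170)&(h[...,1]<60)&(abs(P[...,0]-.541)<.13)&(abs(P[...,1]+.172)<.14)&(P[...,2]>hlo)&(P[...,2]<hhi)
    q=P[m];c=np.c_[q[:,:2]-[.541,-.172],np.ones(len(q))];s=np.linalg.lstsq(c,q[:,2],rcond=None)[0]
    r=cv2.minAreaRect((q[:,:2]*1000).astype(np.float32))
    print(n,len(q),"slope deg x,y",np.round(np.degrees(s[:2]),2),"z centre mm",round(s[2]*1000,1),"rect",np.round(r[0],1),np.round(r[1],1),round(r[2],1))
    return f
E
python3 -c "
from lid import *
lid('scene',.1,.16);lid('top',.1,.16);go(540.7,-172.2,110,5.8)"
```

```text
scene 1075 slope deg x,y [-0.59 -0.42] z centre mm 129.5 rect [ 542.1 -167.8] [240.1 166.4] 83.8
top 1253 slope deg x,y [0.2  0.86] z centre mm 127.0 rect [554.5 -97.8] [ 78.2 170.8] 67.3
t 44.77 at [ 541.4 -171.   132.3] d [-0.0008  0.0011  0.0223] turn [ 0. -0.  0.] rows>= 1 F [-0.1  0.2 -4.6] w 0.126 j [-0.44 -0.    1.84  0.    1.3  -0.54]
```

```bash
python3 -m handwheel '[{"dx":-0.0008,"dy":0.001,"dz":0.005,"ax":0,"ay":0,"az":0},{"dx":-0.0008,"dy":0.001,"dz":0.011,"ax":0,"ay":0,"az":0},{"dx":-0.0008,"dy":0.001,"dz":0.017,"ax":0,"ay":0,"az":0},{"dx":-0.0008,"dy":0.001,"dz":0.022,"ax":0,"ay":0,"az":0},{"dx":-0.0008,"dy":0.001,"dz":0.024,"ax":0,"ay":0,"az":0}]';python3 -m handwheel '[{"dx":0,"dy":0,"dz":0,"ax":0,"ay":0,"az":0.0},{"dx":0,"dy":0,"dz":0,"ax":0,"ay":0,"az":0.0}]'; python3 -c "
from h import *
go(540.7,-172.2,97.3,5.8)"
```

```text
time: 45.4
tool_pos: [0.5403, -0.1718, 0.1074]
tool_rot: [-0.0, 0.999, 0.051, -0.0]
contact_force: [-0.6, 0.7, -4.6]
gripper_width: 0.123
time: 45.65
tool_pos: [0.5409, -0.1721, 0.1084]
tool_rot: [0.0, 0.999, 0.051, 0.0]
contact_force: [-0.3, 0.2, -3.3]
gripper_width: 0.124
t 45.65 at [ 540.9 -172.1  108.4] d [-0.0002  0.0001  0.0111] turn [ 0. -0.  0.] rows>= 1 F [-0.3  0.2 -3.3] w 0.124 j [-0.44  0.02  1.85 -0.    1.26 -0.54]
```

```bash
python3 -m handwheel '[{"dx":0,"dy":0,"dz":0.003,"ax":0,"ay":0,"az":0},{"dx":0,"dy":0,"dz":0.005,"ax":0,"ay":0,"az":0},{"dx":0,"dy":0,"dz":0.007,"ax":0,"ay":0,"az":0},{"dx":0,"dy":0,"dz":0.007,"ax":0,"ay":0,"az":0}]';python3 -m handwheel '[{"dx":0,"dy":0,"dz":0.002,"ax":0,"ay":0,"az":0.0},{"dx":0,"dy":0,"dz":0.004,"ax":0,"ay":0,"az":0.0},{"dx":0,"dy":0,"dz":0.004,"ax":0,"ay":0,"az":0.0}]'; python3 -c "
from h import *
go(540.7,-172.2,97.3,5.8)"
```

```text
time: 46.15
tool_pos: [0.5404, -0.1719, 0.1007]
tool_rot: [-0.0, 0.999, 0.051, -0.0]
contact_force: [0.1, -0.2, -3.7]
gripper_width: 0.123
time: 46.52
tool_pos: [0.5409, -0.1721, 0.0974]
tool_rot: [0.0, 0.999, 0.051, 0.0]
contact_force: [0.1, 0.3, -2.7]
gripper_width: 0.125
t 46.52 at [ 540.9 -172.1   97.4] d [-0.0002  0.0001  0.0001] turn [ 0. -0.  0.] rows>= 1 F [ 0.1  0.3 -2.7] w 0.125 j [-0.44  0.04  1.86 -0.    1.24 -0.54]
```

```bash
python3 -m handwheel '[{"dx":0,"dy":0,"dz":0.001,"ax":0,"ay":0,"az":0},{"dx":0,"dy":0,"dz":0.002,"ax":0,"ay":0,"az":0},{"dx":0,"dy":0,"dz":0.002,"ax":0,"ay":0,"az":0}]'; python3 -m handwheel '[{"dx":0,"dy":0,"dz":0,"ax":0,"ay":0,"az":0},{"dx":0,"dy":0,"dz":0,"ax":0,"ay":0,"az":0},{"dx":0,"dy":0,"dz":0,"ax":0,"ay":0,"az":0}]' 160; python3 -c "
from lid import *
go(540.7,-172.2,97.3,5.8);f=lid('scene',.07,.12);cv2.imwrite('pics/s13.png',cv2.resize(f['image'][110:260,160:360],(800,600)))"
```

```text
time: 46.9
tool_pos: [0.5409, -0.1721, 0.0974]
tool_rot: [0.0, 0.999, 0.051, -0.0]
contact_force: [-5.9, 3.1, 9.6]
gripper_width: 0.13
time: 47.28
tool_pos: [0.5408, -0.1721, 0.095]
tool_rot: [0.0, 0.999, 0.051, 0.0]
contact_force: [0.6, 0.5, 1.2]
gripper_width: 0.369
t 47.27 at [ 540.8 -172.1   95. ] d [-0.0001  0.0001 -0.0023] turn [ 0. -0.  0.] rows>= 1 F [0.6 0.5 1.2] w 0.369 j [-0.44  0.04  1.86 -0.    1.24 -0.54]
scene 1073 slope deg x,y [-0.6  -0.31] z centre mm 94.2 rect [ 536.4 -166. ] [241.4 174.9] 82.7
```

View pics/s13.png

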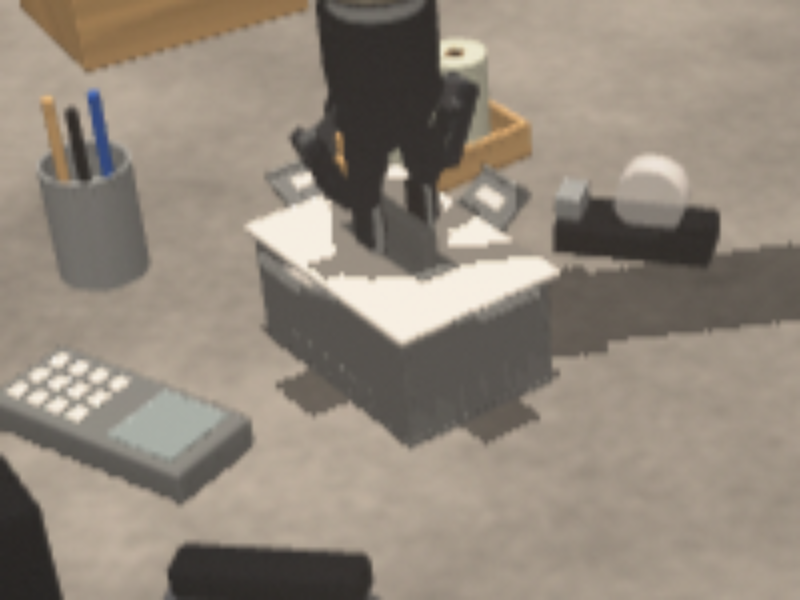

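The lid is seated flat. I'm lifting off, closing the fingers, and going to the +x clip.

```bash
python3 -m handwheel '[{"dx":0,"dy":0,"dz":-0.02,"ax":0,"ay":0,"az":0},{"dx":0,"dy":0,"dz":-0.05,"ax":0,"ay":0,"az":0},{"dx":0,"dy":0,"dz":-0.085,"ax":0,"ay":0,"az":0},{"dx":0,"dy":0,"dz":-0.085,"ax":0,"ay":0,"az":0},{"dx":0,"dy":0,"dz":-0.085,"ax":0,"ay":0,"az":0}]'; python3 -c "
from lid import *
go(634.2,-162.7,180,5.8)
lid('scene',.07,.12);f=grab('scene');cv2.imwrite('pics/s14.png',cv2.resize(f['image'][110:260,160:360],(800,600)))
P=cloud(f)
o=np.array([540.7,-172.2]);c,s=np.cos(np.radians(5.8)),np.sin(np.radians(5.8))
L=(P[...,:2]*1000-o)@np.array([[c,-s],[s,c]]);z=P[...,2]*1000
for nm,a,b in(('xp',L[...,0],L[...,1]),('xm',-L[...,0],L[...,1]),('yp',L[...,1]-30,L[...,0]),('ym',-L[...,1]-30,L[...,0])):
    m=(abs(b)<20)&(a>72)&(a<103)&(z>80)&(z<125);print(nm,m.sum(),np.round(np.c_[a[m],z[m]][np.argsort(-a[m])][:60:8]).tolist())"
```

```text
time: 47.95
tool_pos: [0.5406, -0.172, 0.1803]
tool_rot: [0.0, 0.999, 0.051, 0.0]
contact_force: [0.1, 0.2, -0.9]
gripper_width: 0.37
t 47.95 at [ 540.6 -172.   180.3] d [0.0941 0.0003 0.0003] turn [ 0. -0.  0.] rows>= 2 F [ 0.1  0.2 -0.9] w 0.37 j [-0.44 -0.05  1.8  -0.    1.39 -0.54]
scene 1113 slope deg x,y [-0.61 -0.38] z centre mm 94.3 rect [ 536.2 -169.9] [242.2 175.9] 83.2
xp 47 [[97.0, 114.0], [94.0, 112.0], [92.0, 113.0], [90.0, 113.0], [87.0, 111.0], [76.0, 101.0]]
xm 104 [[93.0, 111.0], [92.0, 104.0], [90.0, 109.0], [89.0, 109.0], [87.0, 104.0], [86.0, 108.0], [84.0, 101.0], [82.0, 103.0]]
yp 47 [[100.0, 111.0], [97.0, 112.0], [96.0, 106.0], [95.0, 109.0], [93.0, 111.0], [92.0, 111.0]]
ym 102 [[100.0, 102.0], [97.0, 105.0], [94.0, 107.0], [93.0, 99.0], [91.0, 104.0], [87.0, 105.0], [86.0, 100.0], [83.0, 99.0]]
```

View pics/s14.png

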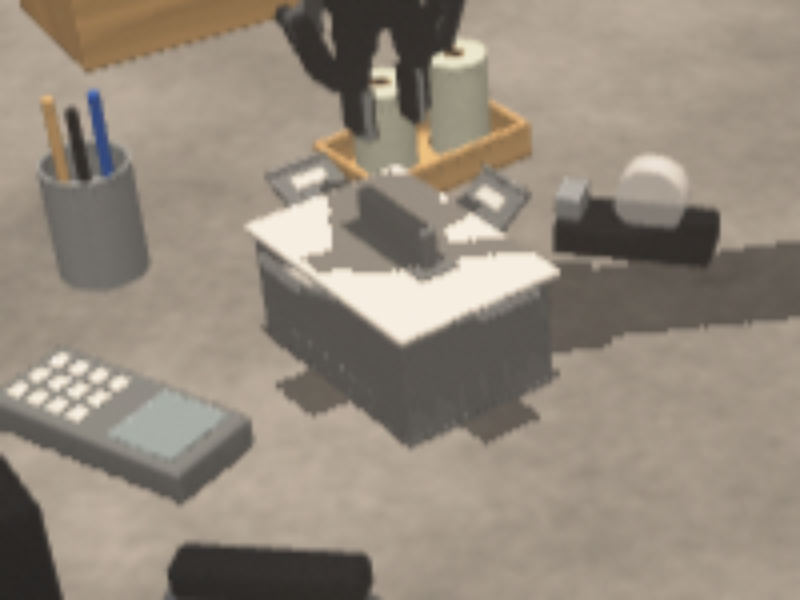

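The lid is seated square. The clips are raised, with tips about 95 mm out and 110 mm up. Starting with xp.

```bash
python3 -m handwheel '[{"dx":0.03,"dy":0,"dz":0,"ax":0,"ay":0,"az":0},{"dx":0.07,"dy":0,"dz":0,"ax":0,"ay":0,"az":0},{"dx":0.094,"dy":0,"dz":0,"ax":0,"ay":0,"az":0},{"dx":0.094,"dy":0,"dz":0.02,"ax":0,"ay":0,"az":0},{"dx":0.094,"dy":0,"dz":0.045,"ax":0,"ay":0,"az":0}]' 255;python3 -m handwheel '[{"dx":0,"dy":0,"dz":0,"ax":0,"ay":0,"az":0.0},{"dx":0,"dy":0,"dz":0,"ax":0,"ay":0,"az":0.0},{"dx":0,"dy":0,"dz":0,"ax":0,"ay":0,"az":0.0}]'; python3 -c "
from lid import *
go(634.2,-162.7,65,5.8)"
```

```text
time: 48.68
tool_pos: [0.633, -0.1623, 0.1326]
tool_rot: [-0.0, 0.999, 0.051, -0.001]
contact_force: [-0.6, 0.7, 0.5]
gripper_width: -0.001
time: 49.05
tool_pos: [0.6345, -0.1628, 0.1364]
tool_rot: [0.0, 0.999, 0.051, 0.001]
contact_force: [-0.5, -0.8, 0.3]
gripper_width: -0.001
t 49.05 at [ 634.5 -162.8  136.4] d [-0.0005 -0.0002  0.0714] turn [ 0.001 -0.002  0.   ] rows>= 2 F [-0.5 -0.8  0.3] w -0.001 j [-0.36  0.19  1.62 -0.    1.32 -0.47]
```

```bash
python3 -m handwheel '[{"dx":0,"dy":0,"dz":0.015,"ax":0,"ay":0,"az":0},{"dx":0,"dy":0,"dz":0.03,"ax":0,"ay":0,"az":0},{"dx":0,"dy":0,"dz":0.045,"ax":0,"ay":0,"az":0},{"dx":0,"dy":0,"dz":0.06,"ax":0,"ay":0,"az":0},{"dx":0,"dy":0,"dz":0.07,"ax":0,"ay":0,"az":0}]';python3 -m handwheel '[{"dx":0,"dy":0,"dz":0,"ax":0,"ay":0,"az":0.0},{"dx":0,"dy":0,"dz":0,"ax":0,"ay":0,"az":0.0}]'; python3 -c "
from lid import *
go(634.2,-162.7,65,5.8);f=grab('scene');cv2.imwrite('pics/s15.png',cv2.resize(f['image'][110:260,160:360],(800,600)))"
```

```text
time: 49.68
tool_pos: [0.6332, -0.1622, 0.063]
tool_rot: [-0.0, 0.999, 0.051, -0.001]
contact_force: [1.5, 0.2, 2.4]
gripper_width: 0.0
time: 49.92
tool_pos: [0.6339, -0.1624, 0.0648]
tool_rot: [-0.0, 0.999, 0.051, -0.0]
contact_force: [-0.5, 0.0, -0.3]
gripper_width: 0.001
t 49.92 at [ 633.9 -162.4   64.8] d [ 0.0003  0.0003 -0.0002] turn [-0.     0.001  0.   ] rows>= 1 F [-0.5  0.  -0.3] w 0.001 j [-0.36  0.27  1.66 -0.    1.21 -0.47]
```

View pics/s15.png

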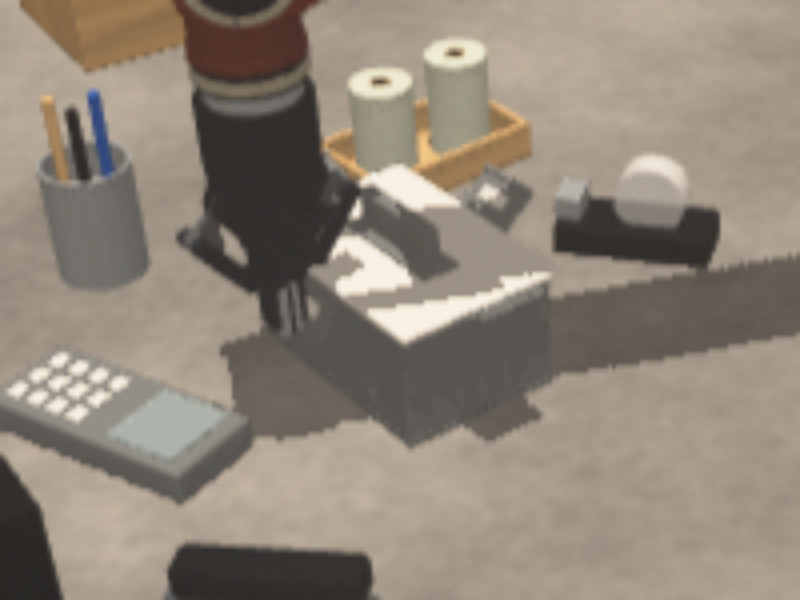

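The flap is down past level. I'm backing off and turning the jaws to lie along the wall, so that the flat side of the fingers presses.

```bash
python3 -m handwheel '[{"dx":0.01,"dy":0,"dz":0,"ax":0,"ay":0,"az":0.18},{"dx":0.01,"dy":0,"dz":0,"ax":0,"ay":0,"az":0.36},{"dx":0.01,"dy":0,"dz":0,"ax":0,"ay":0,"az":0.54},{"dx":0.01,"dy":0,"dz":0,"ax":0,"ay":0,"az":0.72},{"dx":0.01,"dy":0,"dz":0,"ax":0,"ay":0,"az":0.9}]';python3 -m handwheel '[{"dx":0,"dy":0,"dz":0,"ax":0,"ay":0,"az":0.17},{"dx":0,"dy":0,"dz":0,"ax":0,"ay":0,"az":0.34},{"dx":0,"dy":0,"dz":0,"ax":0,"ay":0,"az":0.51},{"dx":0,"dy":0,"dz":0,"ax":0,"ay":0,"az":0.67},{"dx":0,"dy":0,"dz":0,"ax":0,"ay":0,"az":0.67}]'; python3 -c "
from lid import *
go(628,-163.3,65,-84.2)"
```

```text
time: 50.6
tool_pos: [0.6443, -0.1615, 0.0656]
tool_rot: [0.0, 0.92, -0.391, 0.0]
contact_force: [0.6, -1.2, -0.0]
gripper_width: -0.004
time: 51.22
tool_pos: [0.6443, -0.1615, 0.0656]
tool_rot: [-0.0, 0.743, -0.669, 0.0]
contact_force: [-0.5, 0.8, -0.5]
gripper_width: -0.001
t 51.23 at [ 644.3 -161.5   65.6] d [0.0001 0.0164 0.0005] turn [-0.    -0.     0.003] rows>= 1 F [-0.5  0.8 -0.5] w -0.001 j [-0.36  0.29  1.64 -0.    1.22  1.11]
```

```bash
python3 -m handwheel '[{"dx":0,"dy":0.006,"dz":0.003,"ax":0,"ay":0,"az":0},{"dx":0,"dy":0.012,"dz":0.003,"ax":0,"ay":0,"az":0},{"dx":0,"dy":0.017,"dz":0.003,"ax":0,"ay":0,"az":0},{"dx":0,"dy":0.019,"dz":0.003,"ax":0,"ay":0,"az":0},{"dx":0,"dy":0.02,"dz":0.003,"ax":0,"ay":0,"az":0}]';python3 -m handwheel '[{"dx":0,"dy":0.001,"dz":0,"ax":0,"ay":0,"az":0},{"dx":0,"dy":0.001,"dz":0,"ax":0,"ay":0,"az":0}]';python3 -m handwheel '[{"dx":0,"dy":0.001,"dz":0,"ax":0,"ay":0,"az":0},{"dx":0,"dy":0.001,"dz":0,"ax":0,"ay":0,"az":0}]';python3 -m handwheel '[{"dx":0,"dy":0.001,"dz":0,"ax":0,"ay":0,"az":0},{"dx":0,"dy":0.001,"dz":0,"ax":0,"ay":0,"az":0}]'
```

```text
time: 51.85
tool_pos: [0.6242, -0.1635, 0.0622]
tool_rot: [-0.0, 0.742, -0.67, 0.0]
contact_force: [1.8, 0.1, -0.3]
gripper_width: -0.004
time: 52.1
tool_pos: [0.6232, -0.1636, 0.0621]
tool_rot: [0.0, 0.742, -0.67, -0.0]
contact_force: [1.2, -1.1, -0.0]
gripper_width: -0.002
time: 52.35
tool_pos: [0.6222, -0.1637, 0.0621]
tool_rot: [0.0, 0.742, -0.67, -0.0]
contact_force: [1.0, -0.4, -1.4]
gripper_width: -0.001
time: 52.6
tool_pos: [0.6211, -0.1638, 0.0621]
tool_rot: [0.0, 0.742, -0.67, -0.0]
contact_force: [1.8, -0.2, -1.4]
gripper_width: -0.002
```

```bash
python3 -m handwheel '[{"dx":0,"dy":0.001,"dz":0,"ax":0,"ay":0,"az":0},{"dx":0,"dy":0.001,"dz":0,"ax":0,"ay":0,"az":0}]';python3 -m handwheel '[{"dx":0,"dy":0.001,"dz":0,"ax":0,"ay":0,"az":0},{"dx":0,"dy":0.001,"dz":0,"ax":0,"ay":0,"az":0}]';python3 -m handwheel '[{"dx":0,"dy":0.001,"dz":0,"ax":0,"ay":0,"az":0},{"dx":0,"dy":0.001,"dz":0,"ax":0,"ay":0,"az":0}]'; python3 -c "
from lid import *
f=grab('scene');cv2.imwrite('pics/s16.png',cv2.resize(f['image'][110:260,160:360],(800,600)))"
```

```text
time: 52.85
tool_pos: [0.6208, -0.1639, 0.0623]
tool_rot: [-0.0, 0.742, -0.67, 0.001]
contact_force: [4.4, 0.3, -2.2]
gripper_width: -0.002
time: 53.1
tool_pos: [0.6208, -0.1639, 0.0628]
tool_rot: [-0.001, 0.742, -0.67, 0.002]
contact_force: [7.2, 1.8, -2.6]
gripper_width: 0.002
time: 53.35
tool_pos: [0.6208, -0.1639, 0.0634]
tool_rot: [-0.002, 0.742, -0.67, 0.003]
contact_force: [9.3, 2.1, -2.7]
gripper_width: 0.002
```

View pics/s16.png

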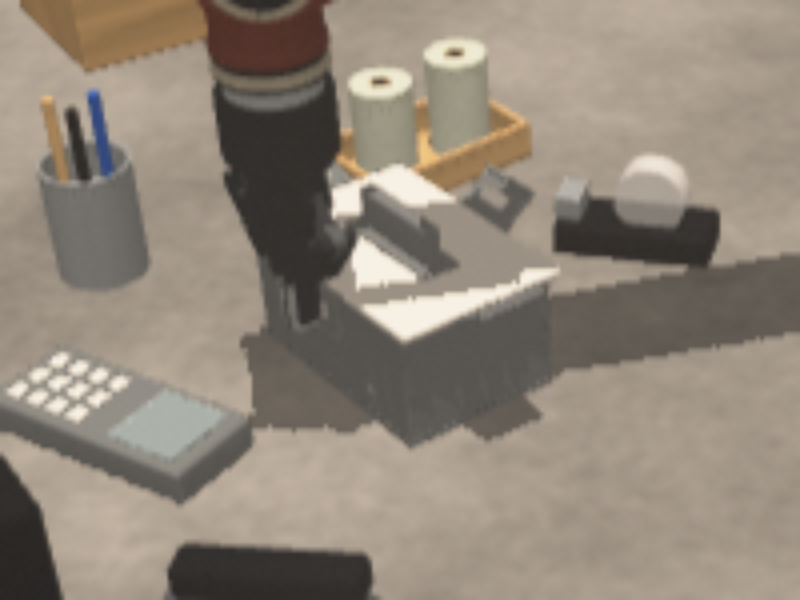

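The stop was hit with force rising, so xp is down. Backing off and going over to xm.

```bash
python3 -m handwheel '[{"dx":0,"dy":-0.01,"dz":0,"ax":0,"ay":0,"az":0},{"dx":0,"dy":-0.02,"dz":0,"ax":0,"ay":0,"az":0},{"dx":0,"dy":-0.02,"dz":-0.03,"ax":0,"ay":0,"az":0},{"dx":0,"dy":-0.02,"dz":-0.08,"ax":0,"ay":0,"az":0},{"dx":0,"dy":-0.02,"dz":-0.1,"ax":0,"ay":0,"az":0}]';python3 -m handwheel '[{"dx":0,"dy":0.05,"dz":0,"ax":0,"ay":0,"az":0},{"dx":0,"dy":0.1,"dz":0,"ax":0,"ay":0,"az":0},{"dx":0,"dy":0.15,"dz":0,"ax":0,"ay":0,"az":0},{"dx":0,"dy":0.18,"dz":0,"ax":0,"ay":0,"az":0},{"dx":0,"dy":0.19,"dz":0,"ax":0,"ay":0,"az":0}]'; python3 -m handwheel '[{"dx":0,"dy":0,"dz":0,"ax":0,"ay":0,"az":0},{"dx":0,"dy":0,"dz":0,"ax":0,"ay":0,"az":0}]';python3 -c "
from lid import *
go(451.2,-181.3,130,-84.2)
f=lid('scene',.07,.12);cv2.imwrite('pics/s17.png',cv2.resize(f['image'][110:260,160:360],(800,600)))"
```

```text
time: 54.02
tool_pos: [0.6399, -0.1627, 0.1658]
tool_rot: [-0.001, 0.742, -0.67, 0.002]
contact_force: [0.4, 0.2, 0.8]
gripper_width: -0.001
time: 54.65
tool_pos: [0.4476, -0.1814, 0.1612]
tool_rot: [0.0, 0.742, -0.67, -0.001]
contact_force: [0.1, -0.7, -0.4]
gripper_width: 0.0
time: 54.9
tool_pos: [0.45, -0.1815, 0.1622]
tool_rot: [-0.0, 0.742, -0.67, 0.0]
contact_force: [0.0, 0.9, -0.2]
gripper_width: -0.002
t 54.9 at [ 450.  -181.5  162.2] d [-0.0001 -0.0012  0.0322] turn [-0.     0.     0.002] rows>= 1 F [ 0.   0.9 -0.2] w -0.002 j [-0.54 -0.24  2.    0.    1.38  0.93]
scene 1466 slope deg x,y [-0.14 -0.15] z centre mm 93.8 rect [ 541.8 -170.9] [139.7 245.7] 6.1
```

View pics/s17.png

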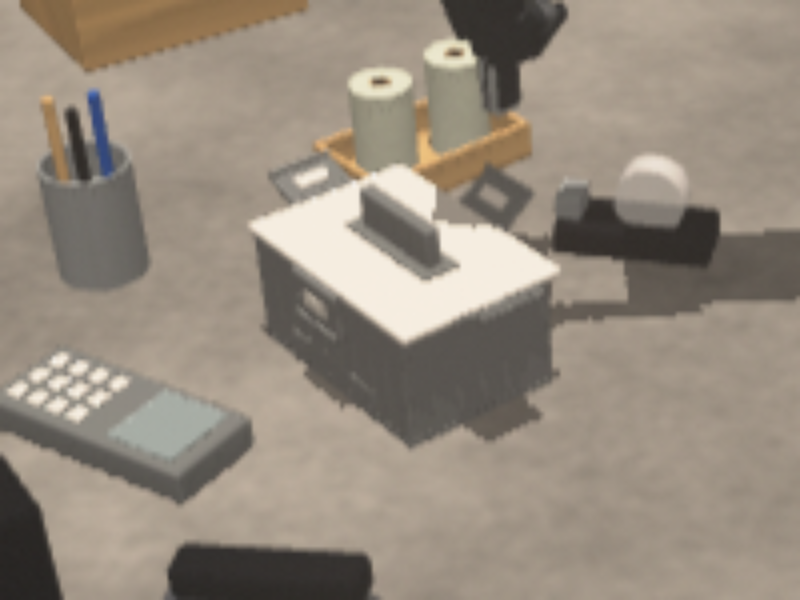

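The xp clip lies flat on the wall at crop (315,305). Now xm.

```bash
python3 -m handwheel '[{"dx":0,"dy":0,"dz":0.02,"ax":0,"ay":0,"az":0},{"dx":0,"dy":0,"dz":0.04,"ax":0,"ay":0,"az":0},{"dx":0,"dy":0,"dz":0.06,"ax":0,"ay":0,"az":0},{"dx":0,"dy":0,"dz":0.08,"ax":0,"ay":0,"az":0},{"dx":0,"dy":0,"dz":0.1,"ax":0,"ay":0,"az":0}]';python3 -m handwheel '[{"dx":0,"dy":0,"dz":0,"ax":0,"ay":0,"az":0},{"dx":0,"dy":-0.002,"dz":0,"ax":0,"ay":0,"az":0},{"dx":0,"dy":-0.005,"dz":0,"ax":0,"ay":0,"az":0},{"dx":0,"dy":-0.007,"dz":0,"ax":0,"ay":0,"az":0},{"dx":0,"dy":-0.008,"dz":0,"ax":0,"ay":0,"az":0}]'; python3 -m handwheel '[{"dx":0,"dy":-0.001,"dz":0,"ax":0,"ay":0,"az":0},{"dx":0,"dy":-0.001,"dz":0,"ax":0,"ay":0,"az":0}]'; python3 -m handwheel '[{"dx":0,"dy":-0.001,"dz":0,"ax":0,"ay":0,"az":0},{"dx":0,"dy":-0.001,"dz":0,"ax":0,"ay":0,"az":0}]'
```

```text
time: 55.58
tool_pos: [0.4504, -0.1819, 0.0624]
tool_rot: [0.0, 0.743, -0.67, 0.001]
contact_force: [-0.9, -0.3, 1.5]
gripper_width: -0.005
time: 56.2
tool_pos: [0.4571, -0.1808, 0.0624]
tool_rot: [0.0, 0.742, -0.67, -0.0]
contact_force: [-3.2, -0.6, 0.7]
gripper_width: 0.002
time: 56.45
tool_pos: [0.4582, -0.1807, 0.0623]
tool_rot: [0.0, 0.742, -0.67, 0.0]
contact_force: [-2.9, -0.1, 1.0]
gripper_width: -0.003
time: 56.7
tool_pos: [0.4592, -0.1806, 0.0623]
tool_rot: [0.0, 0.742, -0.67, 0.0]
contact_force: [-3.8, -0.0, 1.6]
gripper_width: -0.002
```

```bash
for i in 1; do python3 -m handwheel '[{"dx":0,"dy":-0.001,"dz":0,"ax":0,"ay":0,"az":0},{"dx":0,"dy":-0.001,"dz":0,"ax":0,"ay":0,"az":0}]'; python3 -m handwheel '[{"dx":0,"dy":-0.001,"dz":0,"ax":0,"ay":0,"az":0},{"dx":0,"dy":-0.001,"dz":0,"ax":0,"ay":0,"az":0}]'; python3 -m handwheel '[{"dx":0,"dy":-0.001,"dz":0,"ax":0,"ay":0,"az":0},{"dx":0,"dy":-0.001,"dz":0,"ax":0,"ay":0,"az":0}]'; python3 -m handwheel '[{"dx":0,"dy":-0.001,"dz":0,"ax":0,"ay":0,"az":0},{"dx":0,"dy":-0.001,"dz":0,"ax":0,"ay":0,"az":0}]';done
```

```text
time: 56.95
tool_pos: [0.4602, -0.1805, 0.0623]
tool_rot: [0.0, 0.742, -0.67, 0.0]
contact_force: [-4.8, -0.2, 2.9]
gripper_width: -0.001
time: 57.2
tool_pos: [0.4612, -0.1803, 0.0623]
tool_rot: [0.0, 0.742, -0.67, 0.0]
contact_force: [-4.7, -0.2, 4.1]
gripper_width: 0.0
time: 57.45
tool_pos: [0.4622, -0.1803, 0.0623]
tool_rot: [0.0, 0.742, -0.67, 0.0]
contact_force: [-4.3, -1.2, 3.7]
gripper_width: 0.001
time: 57.7
tool_pos: [0.4627, -0.1802, 0.0622]
tool_rot: [0.0, 0.742, -0.67, -0.0]
contact_force: [-6.5, -0.3, 5.5]
gripper_width: -0.002
```

```bash
python3 -m handwheel '[{"dx":0,"dy":-0.001,"dz":0,"ax":0,"ay":0,"az":0},{"dx":0,"dy":-0.001,"dz":0,"ax":0,"ay":0,"az":0}]'; python3 -m handwheel '[{"dx":0,"dy":-0.001,"dz":0,"ax":0,"ay":0,"az":0},{"dx":0,"dy":-0.001,"dz":0,"ax":0,"ay":0,"az":0}]';python3 -c "
from lid import *
f=lid('scene',.07,.12);cv2.imwrite('pics/s18.png',cv2.resize(f['image'][110:260,160:360],(800,600)))
f=grab('top');cv2.imwrite('pics/t18.png',cv2.resize(f['image'][180:330,360:560],(800,600)))"
```

```text
time: 57.95
tool_pos: [0.4627, -0.1802, 0.0622]
tool_rot: [0.001, 0.742, -0.67, -0.001]
contact_force: [-11.7, -0.7, 7.8]
gripper_width: 0.002
time: 58.2
tool_pos: [0.4627, -0.1802, 0.0622]
tool_rot: [0.002, 0.743, -0.67, -0.002]
contact_force: [-16.2, -1.3, 11.1]
gripper_width: -0.001
scene 1414 slope deg x,y [-0.21 -0.07] z centre mm 93.7 rect [ 547.9 -169.5] [138.7 246.8] 6.1
```

View pics/s18.png

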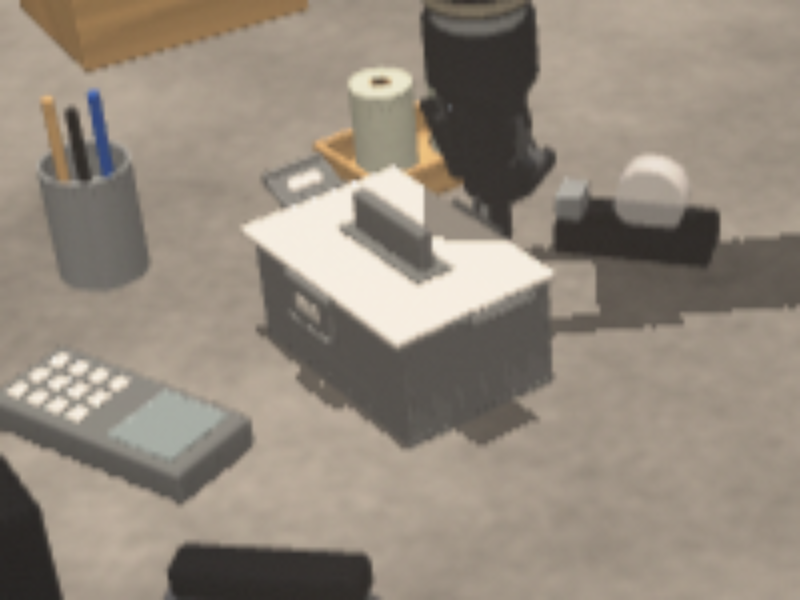

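xm is against its stop. The lid slid a couple of mm within its play and is still level. Back off, rise, then turn for the y clips.

```bash
python3 -m handwheel '[{"dx":0,"dy":0.01,"dz":0,"ax":0,"ay":0,"az":0},{"dx":0,"dy":0.02,"dz":0,"ax":0,"ay":0,"az":0},{"dx":0,"dy":0.02,"dz":-0.03,"ax":0,"ay":0,"az":0},{"dx":0,"dy":0.02,"dz":-0.08,"ax":0,"ay":0,"az":0},{"dx":0,"dy":0.02,"dz":-0.12,"ax":0,"ay":0,"az":0}]';python3 -c "
from lid import *
go(528.6,-52.8,170,5.8)"
```

```text
time: 58.92
tool_pos: [0.4454, -0.1818, 0.1838]
tool_rot: [-0.001, 0.742, -0.67, 0.001]
contact_force: [-0.0, 0.3, 0.4]
gripper_width: 0.004
t 58.92 at [ 445.4 -181.8  183.8] d [-0.1199 -0.0959  0.0139] turn [-1.00e-03 -2.00e-03 -1.57e+00] rows>= 9 F [-0.   0.3  0.4] w 0.004 j [-0.54 -0.27  1.99  0.    1.42  0.93]
```

```bash
python3 -m handwheel '[{"dx":-0.024,"dy":-0.019,"dz":0,"ax":0,"ay":0,"az":-0.18},{"dx":-0.048,"dy":-0.038,"dz":0,"ax":0,"ay":0,"az":-0.36},{"dx":-0.072,"dy":-0.057,"dz":0,"ax":0,"ay":0,"az":-0.54},{"dx":-0.096,"dy":-0.076,"dz":0,"ax":0,"ay":0,"az":-0.72},{"dx":-0.12,"dy":-0.096,"dz":0,"ax":0,"ay":0,"az":-0.9}]';python3 -m handwheel '[{"dx":0,"dy":0,"dz":0.0,"ax":0,"ay":0,"az":-0.17},{"dx":0,"dy":0,"dz":0.0,"ax":0,"ay":0,"az":-0.34},{"dx":0,"dy":0,"dz":0.01,"ax":0,"ay":0,"az":-0.51},{"dx":0,"dy":0,"dz":0.02,"ax":0,"ay":0,"az":-0.67},{"dx":0,"dy":0,"dz":0.03,"ax":0,"ay":0,"az":-0.67}]';python3 -m handwheel '[{"dx":0,"dy":0,"dz":0,"ax":0,"ay":0,"az":0},{"dx":0,"dy":0,"dz":0,"ax":0,"ay":0,"az":0}]';python3 -c "
from lid import *
go(528.6,-52.8,62,5.8)
f=lid('scene',.07,.12);cv2.imwrite('pics/s19.png',cv2.resize(f['image'][110:260,160:360],(800,600)))
f=lid('top',.07,.12);cv2.imwrite('pics/t19.png',cv2.resize(f['image'][180:330,360:560],(800,600)))"
```

```text
time: 59.55
tool_pos: [0.5289, -0.0517, 0.1819]
tool_rot: [-0.0, 0.961, -0.278, 0.001]
contact_force: [-0.4, 0.1, -0.5]
gripper_width: -0.001
time: 60.18
tool_pos: [0.5284, -0.0526, 0.1516]
tool_rot: [-0.0, 0.999, 0.05, 0.0]
contact_force: [0.4, 0.2, 0.8]
gripper_width: 0.002
time: 60.42
tool_pos: [0.5286, -0.0527, 0.1524]
tool_rot: [0.0, 0.999, 0.05, 0.0]
contact_force: [0.8, 0.6, -0.5]
gripper_width: 0.001
t 60.42 at [528.6 -52.7 152.4] d [-0.0001  0.0001  0.0904] turn [ 0.    -0.001 -0.001] rows>= 2 F [ 0.8  0.6 -0.5] w 0.001 j [-0.24 -0.11  1.91  0.    1.34 -0.34]
scene 1141 slope deg x,y [-0.15 -0.31] z centre mm 93.6 rect [ 548.5 -182.6] [139.7 218.7] 5.3
top 1674 slope deg x,y [-0.27 -0.58] z centre mm 92.2 rect [ 541.  -233.2] [100.9 155. ] 73.9
```

View pics/s19.png

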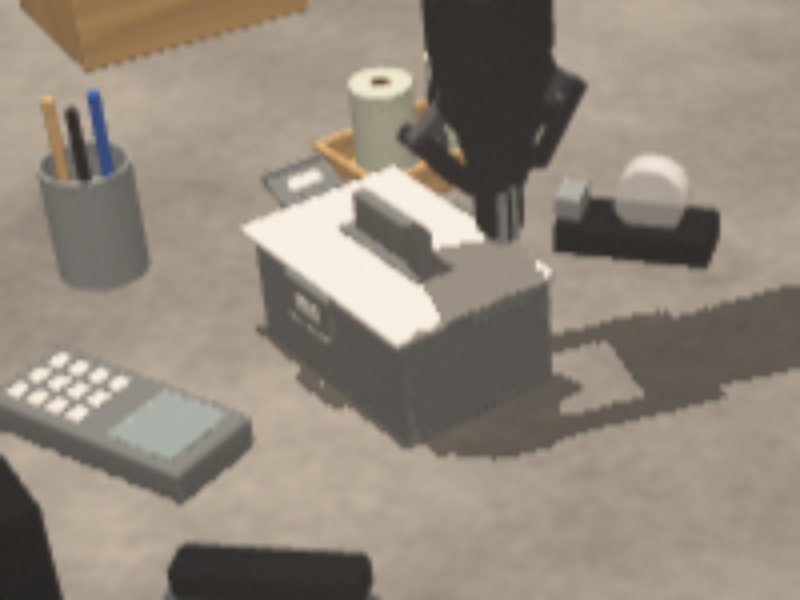

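View pics/t19.png

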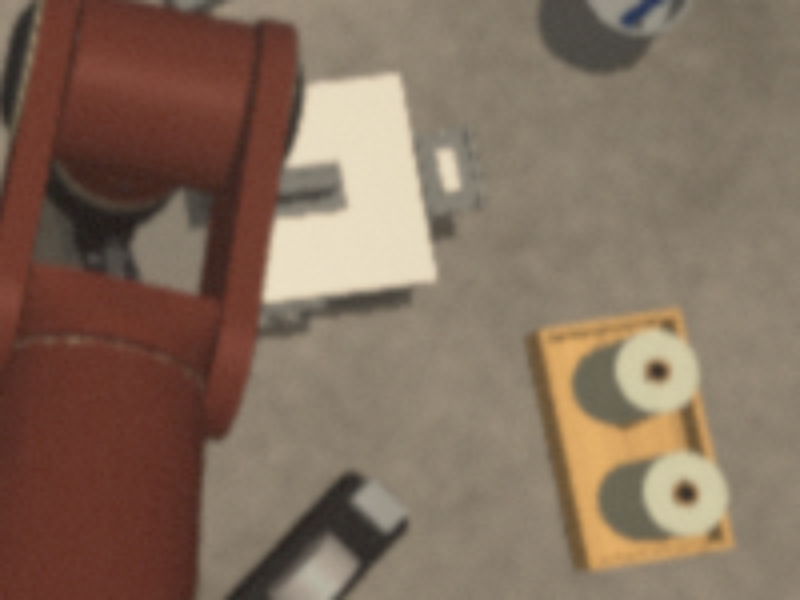

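The xm flap hangs at the wall and the lid sits flat. Now yp: at yaw 5.8 tool +y is box -y, so pushing inward is +dy.

```bash
python3 -m handwheel '[{"dx":0,"dy":0,"dz":0.02,"ax":0,"ay":0,"az":0},{"dx":0,"dy":0,"dz":0.04,"ax":0,"ay":0,"az":0},{"dx":0,"dy":0,"dz":0.06,"ax":0,"ay":0,"az":0},{"dx":0,"dy":0,"dz":0.08,"ax":0,"ay":0,"az":0},{"dx":0,"dy":0,"dz":0.09,"ax":0,"ay":0,"az":0}]';python3 -m handwheel '[{"dx":0,"dy":0,"dz":0,"ax":0,"ay":0,"az":0},{"dx":0,"dy":0.002,"dz":0,"ax":0,"ay":0,"az":0},{"dx":0,"dy":0.005,"dz":0,"ax":0,"ay":0,"az":0},{"dx":0,"dy":0.007,"dz":0,"ax":0,"ay":0,"az":0},{"dx":0,"dy":0.008,"dz":0,"ax":0,"ay":0,"az":0}]'; python3 -m handwheel '[{"dx":0,"dy":0.001,"dz":0,"ax":0,"ay":0,"az":0},{"dx":0,"dy":0.001,"dz":0,"ax":0,"ay":0,"az":0}]'; python3 -m handwheel '[{"dx":0,"dy":0.001,"dz":0,"ax":0,"ay":0,"az":0},{"dx":0,"dy":0.001,"dz":0,"ax":0,"ay":0,"az":0}]'; python3 -m handwheel '[{"dx":0,"dy":0.001,"dz":0,"ax":0,"ay":0,"az":0},{"dx":0,"dy":0.001,"dz":0,"ax":0,"ay":0,"az":0}]'
```

```text
time: 61.15
tool_pos: [0.5273, -0.0523, 0.0598]
tool_rot: [-0.0, 0.999, 0.051, -0.001]
contact_force: [-1.0, 0.9, 1.3]
gripper_width: 0.003
time: 61.78
tool_pos: [0.5293, -0.0607, 0.0623]
tool_rot: [-0.0, 0.999, 0.051, 0.0]
contact_force: [-0.9, 3.0, -0.9]
gripper_width: 0.001
time: 62.02
tool_pos: [0.5295, -0.0617, 0.0623]
tool_rot: [0.0, 0.999, 0.051, 0.0]
contact_force: [-0.3, 3.1, 0.9]
gripper_width: -0.001
time: 62.28
tool_pos: [0.5296, -0.0626, 0.0623]
tool_rot: [-0.0, 0.999, 0.051, 0.0]
contact_force: [-0.1, 3.5, 0.3]
gripper_width: 0.002
time: 62.52
tool_pos: [0.5297, -0.0636, 0.0623]
tool_rot: [-0.0, 0.999, 0.051, 0.0]
contact_force: [-0.2, 4.3, 1.8]
gripper_width: -0.001
```

```bash
python3 -m handwheel '[{"dx":0,"dy":0.001,"dz":0,"ax":0,"ay":0,"az":0},{"dx":0,"dy":0.001,"dz":0,"ax":0,"ay":0,"az":0}]'; python3 -m handwheel '[{"dx":0,"dy":0.001,"dz":0,"ax":0,"ay":0,"az":0},{"dx":0,"dy":0.001,"dz":0,"ax":0,"ay":0,"az":0}]'; python3 -m handwheel '[{"dx":0,"dy":0.001,"dz":0,"ax":0,"ay":0,"az":0},{"dx":0,"dy":0.001,"dz":0,"ax":0,"ay":0,"az":0}]';python3 -m handwheel '[{"dx":0,"dy":0.001,"dz":0,"ax":0,"ay":0,"az":0},{"dx":0,"dy":0.001,"dz":0,"ax":0,"ay":0,"az":0}]'
```

```text
time: 62.78
tool_pos: [0.5297, -0.0638, 0.0623]
tool_rot: [-0.001, 0.999, 0.051, 0.0]
contact_force: [-0.9, 7.3, 3.6]
gripper_width: -0.003
time: 63.02
tool_pos: [0.5297, -0.0638, 0.0623]
tool_rot: [-0.002, 0.999, 0.051, -0.0]
contact_force: [-0.3, 10.3, 4.3]
gripper_width: 0.001
time: 63.28
tool_pos: [0.5297, -0.0639, 0.0623]
tool_rot: [-0.003, 0.999, 0.051, -0.0]
contact_force: [-2.1, 14.2, 4.9]
gripper_width: 0.0
time: 63.52
tool_pos: [0.5297, -0.0638, 0.0623]
tool_rot: [-0.004, 0.999, 0.051, -0.0]
contact_force: [-2.0, 17.7, 6.6]
gripper_width: -0.0
```

yp is at its stop. Over to ym.

```bash
python3 -m handwheel '[{"dx":0,"dy":-0.012,"dz":0,"ax":0,"ay":0,"az":0},{"dx":0,"dy":-0.022,"dz":0,"ax":0,"ay":0,"az":0},{"dx":0,"dy":-0.022,"dz":-0.03,"ax":0,"ay":0,"az":0},{"dx":0,"dy":-0.022,"dz":-0.08,"ax":0,"ay":0,"az":0},{"dx":0,"dy":-0.022,"dz":-0.12,"ax":0,"ay":0,"az":0}]';python3 -m handwheel '[{"dx":0,"dy":0.05,"dz":0,"ax":0,"ay":0,"az":0},{"dx":0,"dy":0.1,"dz":0,"ax":0,"ay":0,"az":0},{"dx":0,"dy":0.15,"dz":0,"ax":0,"ay":0,"az":0},{"dx":0,"dy":0.2,"dz":0,"ax":0,"ay":0,"az":0},{"dx":0,"dy":0.24,"dz":0,"ax":0,"ay":0,"az":0}]'; python3 -m handwheel '[{"dx":0,"dy":0.007,"dz":0,"ax":0,"ay":0,"az":0},{"dx":0,"dy":0.007,"dz":0.01,"ax":0,"ay":0,"az":0},{"dx":0,"dy":0.007,"dz":0.02,"ax":0,"ay":0,"az":0},{"dx":0,"dy":0.007,"dz":0.02,"ax":0,"ay":0,"az":0}]';python3 -c "
from lid import *
go(552.8,-291.6,62,5.8)
f=lid('scene',.07,.12);cv2.imwrite('pics/s20.png',cv2.resize(f['image'][110:260,160:360],(800,600)))"
```

```text
time: 64.15
tool_pos: [0.5279, -0.0461, 0.1838]
tool_rot: [0.001, 0.999, 0.051, 0.001]
contact_force: [0.5, -0.1, 0.2]
gripper_width: 0.001
time: 64.78
tool_pos: [0.5517, -0.2868, 0.1818]
tool_rot: [0.001, 0.999, 0.05, -0.0]
contact_force: [0.4, 0.6, 0.0]
gripper_width: -0.0
time: 65.28
tool_pos: [0.5519, -0.2897, 0.16]
tool_rot: [-0.001, 0.999, 0.051, -0.001]
contact_force: [0.3, -0.3, -0.1]
gripper_width: -0.0
t 65.28 at [ 551.9 -289.7  160. ] d [0.001  0.0022 0.098 ] turn [-0.002  0.003  0.002] rows>= 2 F [ 0.3 -0.3 -0.1] w -0.0 j [-0.6   0.1   1.68 -0.    1.36 -0.71]
scene 1427 slope deg x,y [-0.04 -0.13] z centre mm 93.3 rect [ 547.3 -171. ] [138.5 199.3] 6.2
```

View pics/s20.png

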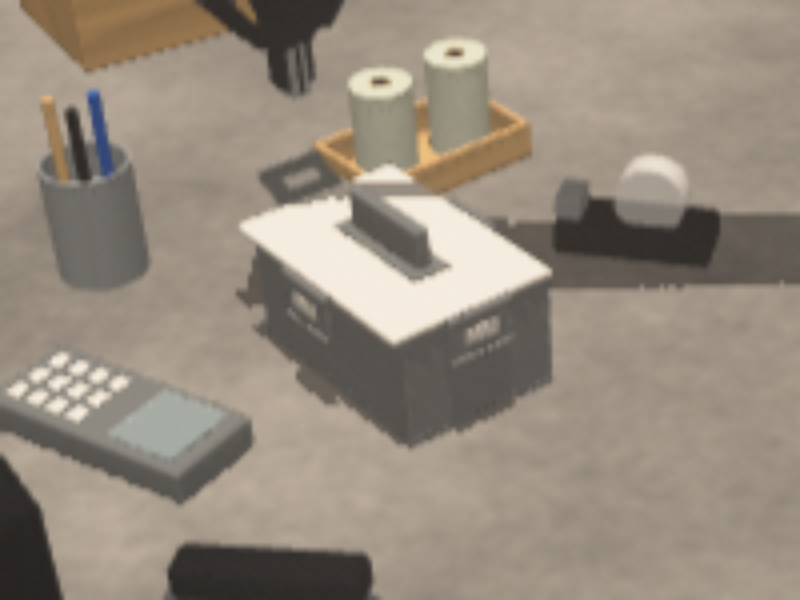

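```bash
python3 -m handwheel '[{"dx":0.001,"dy":0.006,"dz":0,"ax":0,"ay":0,"az":0},{"dx":0.001,"dy":0.006,"dz":0.025,"ax":0,"ay":0,"az":0},{"dx":0.001,"dy":0.006,"dz":0.05,"ax":0,"ay":0,"az":0},{"dx":0.001,"dy":0.006,"dz":0.075,"ax":0,"ay":0,"az":0},{"dx":0.001,"dy":0.006,"dz":0.098,"ax":0,"ay":0,"az":0}]';python3 -m handwheel '[{"dx":0,"dy":0,"dz":0,"ax":0,"ay":0,"az":0},{"dx":0,"dy":-0.002,"dz":0,"ax":0,"ay":0,"az":0},{"dx":0,"dy":-0.005,"dz":0,"ax":0,"ay":0,"az":0},{"dx":0,"dy":-0.008,"dz":0,"ax":0,"ay":0,"az":0},{"dx":0,"dy":-0.009,"dz":0,"ax":0,"ay":0,"az":0}]'; python3 -m handwheel '[{"dx":0,"dy":-0.001,"dz":0,"ax":0,"ay":0,"az":0},{"dx":0,"dy":-0.001,"dz":0,"ax":0,"ay":0,"az":0}]'; python3 -m handwheel '[{"dx":0,"dy":-0.001,"dz":0,"ax":0,"ay":0,"az":0},{"dx":0,"dy":-0.001,"dz":0,"ax":0,"ay":0,"az":0}]'; python3 -m handwheel '[{"dx":0,"dy":-0.001,"dz":0,"ax":0,"ay":0,"az":0},{"dx":0,"dy":-0.001,"dz":0,"ax":0,"ay":0,"az":0}]'
```

```text
time: 65.95
tool_pos: [0.5554, -0.2984, 0.065]
tool_rot: [0.001, 0.999, 0.051, 0.001]
contact_force: [0.0, 0.4, 2.1]
gripper_width: 0.002
time: 66.58
tool_pos: [0.5538, -0.2884, 0.0647]
tool_rot: [0.0, 0.999, 0.051, 0.001]
contact_force: [0.5, -2.2, -0.6]
gripper_width: -0.001
time: 66.82
tool_pos: [0.5535, -0.2873, 0.0644]
tool_rot: [0.0, 0.999, 0.051, 0.0]
contact_force: [0.8, -2.0, 0.4]
gripper_width: -0.007
time: 67.08
tool_pos: [0.5533, -0.2867, 0.0643]
tool_rot: [0.0, 0.999, 0.051, 0.0]
contact_force: [0.2, -2.6, 1.1]
gripper_width: 0.001
time: 67.32
tool_pos: [0.5532, -0.2857, 0.0643]
tool_rot: [0.0, 0.999, 0.051, 0.0]
contact_force: [-0.2, -4.0, 1.7]
gripper_width: -0.002
```

```bash
python3 -m handwheel '[{"dx":0,"dy":-0.001,"dz":0,"ax":0,"ay":0,"az":0},{"dx":0,"dy":-0.001,"dz":0,"ax":0,"ay":0,"az":0}]'; python3 -m handwheel '[{"dx":0,"dy":-0.001,"dz":0,"ax":0,"ay":0,"az":0},{"dx":0,"dy":-0.001,"dz":0,"ax":0,"ay":0,"az":0}]'; python3 -m handwheel '[{"dx":0,"dy":-0.001,"dz":0,"ax":0,"ay":0,"az":0},{"dx":0,"dy":-0.001,"dz":0,"ax":0,"ay":0,"az":0}]';python3 -m handwheel '[{"dx":0,"dy":-0.001,"dz":0,"ax":0,"ay":0,"az":0},{"dx":0,"dy":-0.001,"dz":0,"ax":0,"ay":0,"az":0}]'
```

```text
time: 67.58
tool_pos: [0.5531, -0.2846, 0.0643]
tool_rot: [0.0, 0.999, 0.051, 0.0]
contact_force: [-0.1, -3.8, 1.8]
gripper_width: -0.002
time: 67.82
tool_pos: [0.553, -0.2835, 0.0643]
tool_rot: [0.0, 0.999, 0.051, 0.0]
contact_force: [-0.6, -4.3, 3.2]
gripper_width: 0.003
time: 68.08
tool_pos: [0.553, -0.2825, 0.0643]
tool_rot: [0.0, 0.999, 0.051, 0.0]
contact_force: [0.5, -4.4, 3.1]
gripper_width: 0.001
time: 68.32
tool_pos: [0.5529, -0.2815, 0.0643]
tool_rot: [0.0, 0.999, 0.051, 0.0]
contact_force: [1.1, -4.2, 3.8]
gripper_width: -0.003
```

```bash
python3 -m handwheel '[{"dx":0,"dy":-0.001,"dz":0,"ax":0,"ay":0,"az":0},{"dx":0,"dy":-0.001,"dz":0,"ax":0,"ay":0,"az":0}]'; python3 -m handwheel '[{"dx":0,"dy":-0.001,"dz":0,"ax":0,"ay":0,"az":0},{"dx":0,"dy":-0.001,"dz":0,"ax":0,"ay":0,"az":0}]'; python3 -m handwheel '[{"dx":0,"dy":-0.001,"dz":0,"ax":0,"ay":0,"az":0},{"dx":0,"dy":-0.001,"dz":0,"ax":0,"ay":0,"az":0}]';python3 -m handwheel '[{"dx":0,"dy":-0.001,"dz":0,"ax":0,"ay":0,"az":0},{"dx":0,"dy":-0.001,"dz":0,"ax":0,"ay":0,"az":0}]'
```

```text
time: 68.58
tool_pos: [0.5528, -0.2814, 0.0643]
tool_rot: [0.001, 0.999, 0.051, 0.0]
contact_force: [1.2, -6.6, 2.1]
gripper_width: 0.002
time: 68.82
tool_pos: [0.5529, -0.2814, 0.0644]
tool_rot: [0.002, 0.999, 0.051, 0.001]
contact_force: [1.3, -11.3, -0.2]
gripper_width: -0.001
time: 69.08
tool_pos: [0.5529, -0.2813, 0.0644]
tool_rot: [0.003, 0.999, 0.051, 0.001]
contact_force: [3.1, -13.8, -1.5]
gripper_width: 0.003
time: 69.32
tool_pos: [0.5529, -0.2814, 0.0647]
tool_rot: [0.004, 0.999, 0.051, 0.001]
contact_force: [2.5, -16.7, -2.8]
gripper_width: -0.002
```

ym is at its stop. Back off, go up, move aside and check everything.

```bash
python3 -m handwheel '[{"dx":0,"dy":0.012,"dz":0,"ax":0,"ay":0,"az":0},{"dx":0,"dy":0.022,"dz":0,"ax":0,"ay":0,"az":0},{"dx":0,"dy":0.022,"dz":-0.03,"ax":0,"ay":0,"az":0},{"dx":0,"dy":0.022,"dz":-0.08,"ax":0,"ay":0,"az":0},{"dx":0,"dy":0.022,"dz":-0.14,"ax":0,"ay":0,"az":0}]';python3 -m handwheel '[{"dx":-0.01,"dy":-0.06,"dz":-0.01,"ax":0,"ay":0,"az":0},{"dx":-0.02,"dy":-0.12,"dz":-0.02,"ax":0,"ay":0,"az":0},{"dx":-0.03,"dy":-0.18,"dz":-0.03,"ax":0,"ay":0,"az":0},{"dx":-0.04,"dy":-0.24,"dz":-0.03,"ax":0,"ay":0,"az":0},{"dx":-0.05,"dy":-0.3,"dz":-0.03,"ax":0,"ay":0,"az":0}]'; python3 -m handwheel '[{"dx":-0.01,"dy":-0.06,"dz":0,"ax":0,"ay":0,"az":0},{"dx":-0.02,"dy":-0.12,"dz":0,"ax":0,"ay":0,"az":0},{"dx":-0.03,"dy":-0.18,"dz":0,"ax":0,"ay":0,"az":0},{"dx":-0.04,"dy":-0.24,"dz":0,"ax":0,"ay":0,"az":0},{"dx":-0.05,"dy":-0.28,"dz":0,"ax":0,"ay":0,"az":0}]';python3 -m handwheel '[{"dx":0,"dy":0,"dz":0,"ax":0,"ay":0,"az":0},{"dx":0,"dy":0,"dz":0,"ax":0,"ay":0,"az":0}]';python3 -c "
from lid import *
f=lid('scene',.07,.12);cv2.imwrite('pics/s21.png',f['image']);cv2.imwrite('pics/s21c.png',cv2.resize(f['image'][110:260,160:360],(800,600)))
f=lid('top',.07,.12);cv2.imwrite('pics/t21.png',f['image']);cv2.imwrite('pics/t21c.png',cv2.resize(f['image'][180:330,360:560],(800,600)))
P=cloud(f)
from m import rect
A=np.ones((480,640),bool);rect(f,P,A,.07,.1,(490,250,70,40),'roll');rect(f,P,A,.07,.1,(490,290,70,40),'roll')"
```

```text
time: 69.95
tool_pos: [0.5533, -0.2979, 0.2029]
tool_rot: [-0.002, 0.999, 0.051, -0.002]
contact_force: [0.7, -0.8, 0.4]
gripper_width: 0.001
time: 70.58
tool_pos: [0.4731, -0.0037, 0.2335]
tool_rot: [-0.001, 0.999, 0.051, -0.001]
contact_force: [-0.0, 1.4, -0.8]
gripper_width: 0.001
time: 71.2
tool_pos: [0.3944, 0.2699, 0.2333]
tool_rot: [-0.0, 0.999, 0.052, -0.001]
contact_force: [0.1, -0.2, -0.3]
gripper_width: -0.0
time: 71.45
tool_pos: [0.3959, 0.2672, 0.2334]
tool_rot: [0.0, 0.999, 0.051, -0.001]
contact_force: [0.5, 0.5, 0.6]
gripper_width: -0.0
scene 1529 slope deg x,y [-0.1  -0.18] z centre mm 93.5 rect [ 545.5 -166.1] [140.7 203.7] 6.6
top 3659 slope deg x,y [-0.14 -0.  ] z centre mm 92.6 rect [ 545.2 -169.7] [133.4 190.4] 5.7
roll n 397 rect [ 431.  -398.6] [49.2 48.1] ang 13.8 mean [ 430.5 -397.1   87.2] z [75.2 88.1 92.5]
roll n 402 rect [ 357.7 -409. ] [49.2 49.8] ang 50.0 mean [ 357.8 -406.9   87. ] z [76.  88.  92.4]
```

View pics/s21c.png

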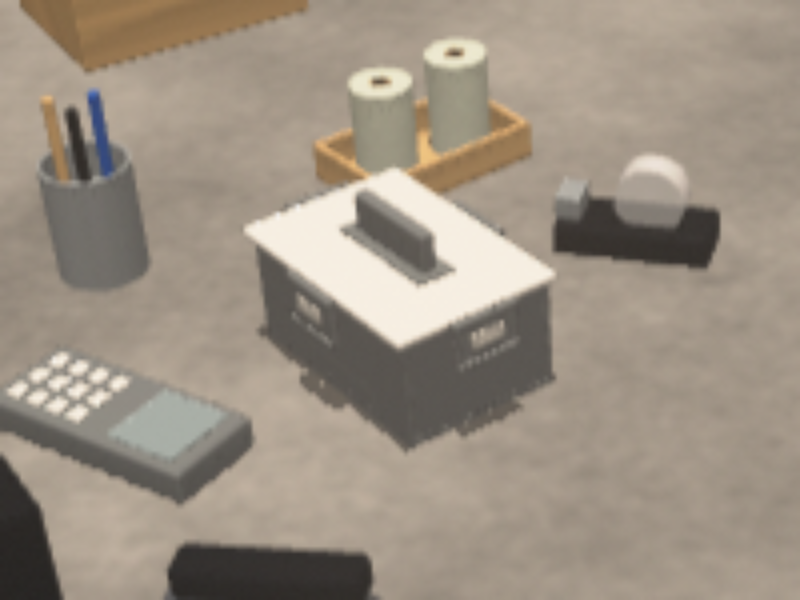

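View pics/t21c.png

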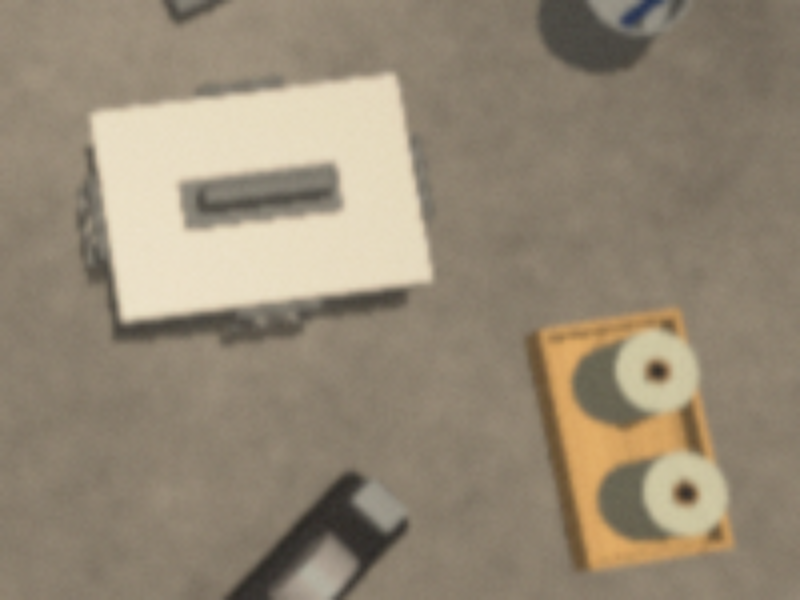

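View pics/t21.png

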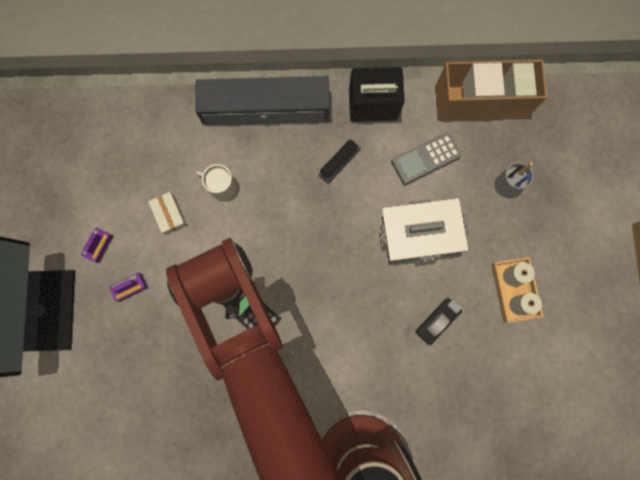

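Run:
```python
from h import *
for n in('top','scene'):
    f=grab(n);P=cloud(f);c,s=np.cos(np.radians(5.8)),np.sin(np.radians(5.8))
    L=(P[...,:2]*1000-[543.2,-171.2])@np.array([[c,-s],[s,c]]);z=P[...,2]*1000
    for nm,a,b in(('xp',L[...,0],L[...,1]),('xm',-L[...,0],L[...,1]),('yp',L[...,1]-30,L[...,0]),('ym',-L[...,1]-30,L[...,0])):
        m=(abs(b)<20)&(a>67)&(a<110)&(z>20)&(z<120);q=np.c_[a[m],z[m]]
        print(n,nm,m.sum(),'max out',np.round(np.percentile(q[:,0],95),1) if len(q) else '',[ (lo,np.round(np.median(q[(q[:,1]>=lo)&(q[:,1]<lo+10),0]),1)) for lo in range(40,100,10) if ((q[:,1]>=lo)&(q[:,1]<lo+10)).sum()>3])
```

```text
top xp 34 max out 72.3 [(80, np.float64(70.0)), (90, np.float64(69.9))]
top xm 76 max out 73.8 [(50, np.float64(73.1)), (60, np.float64(73.2)), (70, np.float64(71.7)), (80, np.float64(71.7)), (90, np.float64(69.6))]
top yp 88 max out 75.6 [(50, np.float64(74.3)), (60, np.float64(74.8)), (70, np.float64(74.1)), (80, np.float64(72.8)), (90, np.float64(71.3))]
top ym 25 max out 70.5 [(80, np.float64(69.0)), (90, np.float64(68.9))]
scene xp 106 max out 74.4 [(60, np.float64(72.2)), (70, np.float64(72.6)), (80, np.float64(71.0)), (90, np.float64(70.3))]
scene xm 12 max out 70.8 [(90, np.float64(68.8))]
scene yp 167 max out 76.8 [(50, np.float64(72.6)), (60, np.float64(73.7)), (70, np.float64(73.4)), (80, np.float64(73.1)), (90, np.float64(72.7))]
scene ym 5 max out 72.3 [(90, np.float64(67.5))]
```

All four flaps are vertical at the walls, and nothing sticks out more than about 5 mm past the hinge line. Handing in.

```bash
python3 -c "
from plant import manip
print(manip.job_done());print(manip.state()['time'])"
```

```text
the job is handed in; nothing more can be done
None
the job is handed in; nothing more can be done
```

The job is done and handed in at about 72 s of robot time; no verdict was reported. I stood both till rolls in the tray, put both black tubs in the box, set the lid down and folded all four clips.

- **Rolls and tubs:** The last images show both rolls upright in the tray, tops at about 88 mm. Both tubs were flat and upright in the box before the lid went on. The second tub was knocked about 35 mm before I picked it up, so I measured it again first. I saw only two black tubs and left the purple ones alone.
- **Lid:** It is level to within 0.2°. Its top reads 92.6 mm from the top camera and 93.5 mm from the scene camera, against 91 mm nominal. The roll tops also read about 1 mm high, so I take it as seated. Pushing the clips slid it a few millimetres: the top view puts it about 5 mm from the box centre I measured earlier, a bit more than the 3 mm play, which I put down to camera error.
- **Clips:** Each was pushed to a hard stop, with the force rising to between 9 and 18 N. Depth shows xp, xm and yp vertical against the walls. The camera could not see ym's lower part, so for that clip I rely on the stop and on nothing sticking out past the lid edge.
- **Bystanders:** In the last top view they appear where they started. The arm partly hid the calculator there.

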